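# Vent-set a bottle cap for the autoclave

### The arm

A 6-joint arm with a two-finger parallel gripper is mounted at the origin on the work surface; the furniture and walls round the work are solid. World frame = base frame: x ahead of the robot, y to its left, z up, the work surface at z = 0. Lengths are in m, angles in degrees, forces in N, time in s.
With the tool pointing down it reaches from about 0.4 to 0.825 m from the base axis. Payload 7 kg.
Tool frame: the origin (TCP) lies between the finger pads, 19 mm behind the fingertips; this is the grasp point; x points along the fingers, y is the direction in which the jaws open and shut, and the axes are right-handed (so a half turn about x gives the same grasp; the last joint's range is limited). The gripper opens to 88 mm and grips with 3 to 60 N. Pads are 19 mm wide; open, the fingers measure 130 mm over their backs; the gripper's body (78 mm by 193 mm) begins 47 mm behind the grasp point.
Start: joints at [-49.956, 20.546, 0.682, 0, -70.136, -16.507], TCP at [0.27, -0.619, 0.245] pointing down, gripper open.
Joint ranges: [-176.03, 176.03], [-82.01, 121.73], [-58.28, 71.71], [-173.87, 95.51], [-174.79, -0.11], [-173.66, 173.66]. Speed limits (degrees/s): [136.94, 136.94, 172.46, 180, 180, 180].

### API

Orientations are given as [roll, pitch, yaw] about the fixed x, y, z axes, in that order (R = Rz(yaw) Ry(pitch) Rx(roll)).
In Python, from plant import ctrl gives the robot as it stands. The module is installed in compiled form; this text tells all that it offers.
- The arm moves only by the shell command python3 -m inch 'ROWS'. ROWS is JSON, one flat list of numbers, 7 for each row, row after row: the shift along the tool's x, y, z in m, then the turn, a rotation vector about the tool's x, y, z in degrees, then the finger opening in m, from 0 to 0.0876. In form: [dx, dy, dz, rx, ry, rz, hand, dx, dy, dz, rx, ry, rz, hand, ...]. A call has 1 to 20 rows; each row shifts and turns the pose as measured when the row begins, along the tool's axes as they then stand; what a row does not reach is not made up. A row lasts 1/8 s, in which the tool goes at most 62.5 mm and 10.7 degrees, less where a joint would pass 70% of its speed; a pose out of reach is approached as far as the arm can. A call with a gripper value outside its range is refused whole. The fingers move at their own pace and stop on an object; the grip force is fixed at half the most. Time passes only in rows, so rows that do not move let the fingers close. It gives the time, the measured TCP pose, the force and the opening at its end, in the units of the state.
- ctrl.get_obs(): the state, without advancing time (a new reading comes with each control period).
- ctrl.snapshot(name): name is "scene" or "side" or "wrist"; returns a dict with "color" (400x640x3 uint8, red, green, blue), "depth" (400x640 float32, m along the optical axis (not along the pixel's ray), 0 where there is no reading), "K" (3x3 intrinsics, pixels), "position" and "attitude" of the camera in the world; the wrist camera has in their place "hand_eye" (4x4, takes a point from camera to tool coordinates, whose origin is the TCP and whose axes are the tool frame's). Camera axes: x right, y up, looking along -z (the intrinsics and any distortion apply to the point x, -y, -z); pixel columns grow to the right and rows downward; lengths in m; the calibration is good to about 2 mm. A picture is of the moment at which its call begins: read the wrist's pose just before it.
- ctrl.close_job(): hands the job in, once; it reports no verdict.
The state is a dict: "clock": time; "joint_pos": joint angles; "qvel": joint speeds; "tau": joint torques, N m; "tool_pos": TCP position; "orientation": TCP orientation; "force": force on the tool from outside, world axes, zero at the start; "moment": the same for the moment, N m; "opening": finger opening in m.
Only numpy, scipy, OpenCV 4.12 (cv2) and the standard library are available. Lean on these libraries where they do the work, as an engineer would, in place of code of your own. Each camera call takes 0.05 s, during which the arm holds its last target.

### The job

Get the empty square amber bottle ready for the autoclave: first stand it in its own pocket of the steel carrier, the square one, fully down, so that the bottle cannot turn; then screw its black cap clockwise until it bottoms out, and back it off a quarter turn so that the bottle can vent. Finish while still gripping the cap at that setting, because it is going to be taped there: do not let go. Leave the things round about where they stand.

Things in the scene. Friction and masses are not known exactly. Their poses are not given: they have to be found in the camera images.
- bottle: empty amber glass bottle with a square body 46 x 46 mm (edges rounded 5 mm), sides straight up to 65 mm, then a round shoulder and neck; a white paper panel on its +x face. Origin at the centre of the underside, z up. 0.17 to 0.25 kg; up to 105 mm tall with the cap raised. Starts loose on the worktop in front of the carrier, where it would turn along with its cap
- bottle_cap: the bottle's black ribbed screw cap, 39 mm diameter, 22 mm tall, already started on the thread. Origin at the centre of its lower rim, on the bottle's axis, 80 mm above the bottle's underside when bottomed out; z up. A white moulded pointer on its top shows its x axis. The bottle's shoulder below it is wider, up to 70 mm
- cap_grip (a point): the middle of the cap: on its axis, 11 mm above its lower rim (91 mm above the bottle's underside when bottomed out)
- cap_turn (a joint): angle of the cap on the bottle, rad: 0 = bottomed out (a hard stop; the pointer then points to the side with the paper panel), growing as it is unscrewed, counter-clockwise seen from above; starts at 3.0 to 4.2 and cannot come off (upper stop 6.28). Right-hand thread, 4 mm a turn (sinks 0.64 mm a radian). Friction about 0.06 N m; it stays where it is left
- carrier: steel autoclave carrier, fixed, 82 mm (its x) by 206 mm (its y), deck 30 mm above the worktop. Origin under its centre, z up. Pockets along y, 64 mm apart: square, 49 mm, at +64 mm, empty; round, 40 mm, in the middle, empty; round, 49 mm, at -64 mm, with a stain bottle. The lip along the -x side has a label plate for each with its outline: square, small circle, large circle
- square_pocket (a point): centre of the floor of the carrier's square pocket, where the bottle's underside belongs: 4 mm above the worktop, 26 mm below the deck. Axes as the carrier's, parallel to the walls of the 49 mm square pocket. The bottle fits any of four ways round
- flask_small: small conical glass flask with a cotton plug, 60 mm diameter, 107 mm tall, loose bystander; origin under its centre. It and the bottle stand one at the left and one at the right in front of the carrier, either way round.
- bottle_stain: small round bottle with a red cap, 46 mm diameter, 105 mm tall, standing loose in the carrier's large round pocket; bystander; origin under its centre
- tape_masking: roll of masking tape lying flat, 104 mm diameter, 25 mm high; bystander; origin under its centre
There are look-alikes about, which are no part of the job. Leave any blue or green look-alike of the bottle alone.

How it is judged (in metres and radians):
On the way, in this order (a step that is already met when the one before it is completed fails the run):
1. the bottle stands fully down in the square pocket of the carrier (horizontal distance between bottle and square_pocket below 0.005 m and z of bottle in the frame of square_pocket between -0.003 and 0.004 m and angle between bottle's own z axis and vertical below 0.08 rad), for 0.2 s.
2. the cap is bottomed out on the bottle in its pocket (horizontal distance between bottle and square_pocket below 0.005 m and value of joint cap_turn below 0.08 rad and z of bottle in the frame of square_pocket below 0.008 m), for 0.1 s.
At the end, for the whole second after the job is handed in: the bottle is upright and fully down in the square pocket (within 5 mm sideways and 4 mm in height), the cap stands still a quarter turn (1.57 rad, give or take 0.30) above its stop, and the fingers still grip it with more than 3 N, the tool point within 27 mm of the middle of the cap (all of step 1 and value of joint cap_turn between 1.27 and 1.87 rad and velocity of joint cap_turn between -0.15 and 0.15 rad/s and contact force between the fingers and bottle_cap above 3 N and distance between the grasp point and cap_grip below 0.027 m); the arm keeps its last pose, push and grip.
It fails at once if the bottle is tipped over (angle between bottle's own z axis and vertical above 0.8 rad).
It fails at once if the flask is pushed away (distance of flask_small from where it was at the start of the episode above 0.03 m).
It fails at once if the stain bottle is disturbed (distance of bottle_stain from where it was at the start of the episode above 0.02 m).
It fails at once if the tape is pushed away (distance of tape_masking from where it was at the start of the episode above 0.03 m).
It also fails if it takes over 61 s, if anything falls off the work surface, if the arm or the gripper's body presses on something with over 40 N, if the wrist force passes 120 N, or if a joint passes its speed limit or range.

## Working session

There is one attempt and no reset: what is moved stays moved. The work goes in short steps, Python scripts to look and compute and a shell command to move; the robot and the scene stay as the last step left them, time stands still between calls to the robot, and variables do not carry over. Pictures are saved under pics/ and viewed, and the job is handed in when it is done.

```bash
mkdir -p pics
python3 - <<'E'
from plant import ctrl
import cv2,numpy as np,pickle
o=ctrl.get_obs();print(o)
for n in("scene","side","wrist"):
    s=ctrl.snapshot(n);cv2.imwrite(f"pics/{n}0.png",s["color"][:,:,::-1]);pickle.dump(s,open(f"{n}0.pkl","wb"))
    print(n,{k:v for k,v in s.items() if k not in("color","depth")})
E
```

```text
{'clock': 0.0, 'joint_pos': array([-4.99573256e+01,  2.05909772e+01,  6.32793007e-01, -1.98985227e-02,
       -7.01381052e+01, -1.65074962e+01]), 'qvel': array([ 0.04997263, -0.06104555, -0.03310513, -0.0755317 ,  0.13301086,
       -0.00463321]), 'tau': array([-2.79102887e-04, -5.82721245e+01,  2.93045962e+01,  6.99710727e+00,
        6.85335224e-03, -1.41516525e-04]), 'tool_pos': array([ 0.26932036, -0.61841933,  0.2444211 ]), 'orientation': array([ 95.51523856,  89.90190988, 119.04364047]), 'force': array([-0.47786157,  0.32661693, -0.23477568]), 'moment': array([ 0.02585546,  0.00170801, -0.01410922]), 'opening': 0.08774987529735936}
scene {'K': array([[379.49219984,   0.        , 318.53572914],
       [  0.        , 379.49219984, 198.76565325],
       [  0.        ,   0.        ,   1.        ]]), 'position': array([-0.23248188, -0.50465494,  0.716454  ]), 'attitude': array([ 5.30486737e+01, -4.57657313e-02, -6.30521499e+01])}
side {'K': array([[458.6350574 ,   0.        , 321.65218678],
       [  0.        , 458.6350574 , 195.72599381],
       [  0.        ,   0.        ,   1.        ]]), 'position': array([ 0.72868803, -0.62341961,  1.07709871]), 'attitude': array([30.24203359,  0.0405602 , 24.77064962])}
wrist {'K': array([[307.0482126 ,   0.        , 319.53697799],
       [  0.        , 307.0482126 , 198.22838331],
       [  0.        ,   0.        ,   1.        ]]), 'hand_eye': array([[-1.09916081e-03,  2.90575865e-01, -9.56851325e-01,
        -1.38587940e-01],
       [ 9.99999336e-01, -1.25055121e-05, -1.15252375e-03,
        -9.18917122e-04],
       [-3.46861503e-04, -9.56851956e-01, -2.90575659e-01,
        -7.83137849e-02],
       [ 0.00000000e+00,  0.00000000e+00,  0.00000000e+00,
         1.00000000e+00]])}
```

View pics/scene0.png

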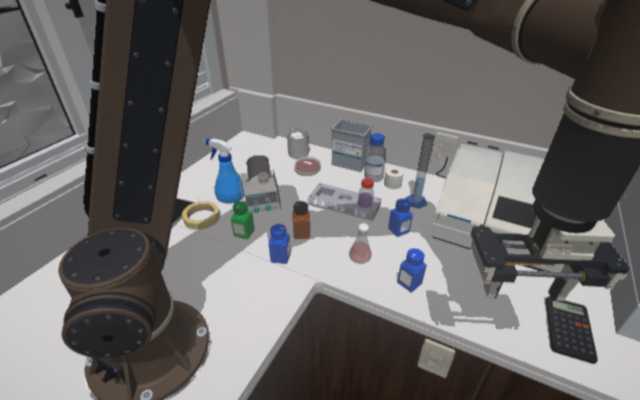

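View pics/side0.png

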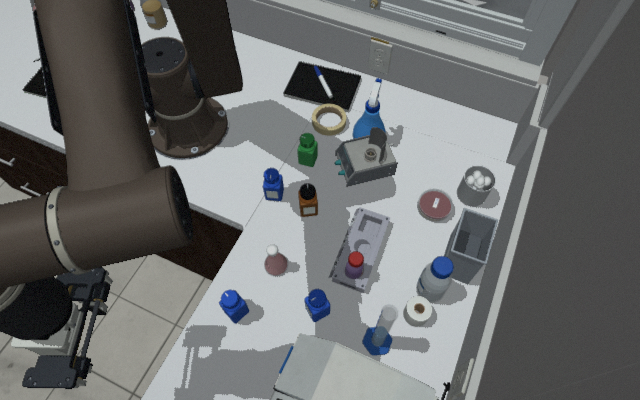

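View pics/wrist0.png

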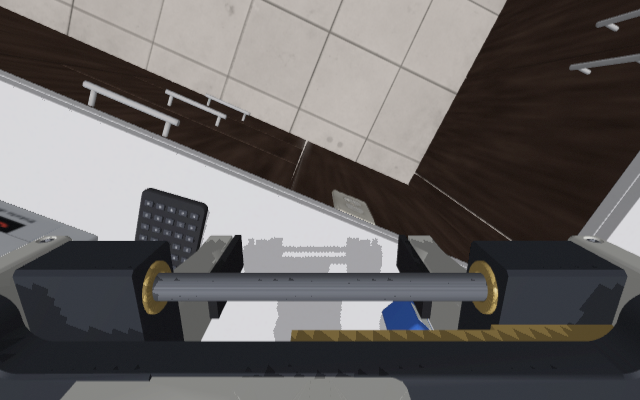

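The side view shows the amber bottle at (308,200), flask (275,260), carrier (362,250) with square pocket at about (370,225), and tape roll (329,120). I'll enlarge it and measure.

```bash
cat > h.py <<'E'
import numpy as np,cv2,pickle
from scipy.spatial.transform import Rotation as Ro
def Rm(a): return Ro.from_euler('xyz',a,degrees=True).as_matrix()
def cam(s,obs=None):
    if 'hand_eye' in s:
        T=np.eye(4);T[:3,:3]=Rm(obs['orientation']);T[:3,3]=obs['tool_pos'];T=T@s['hand_eye'];return T[:3,:3],T[:3,3]
    return Rm(s['attitude']),np.array(s['position'])
def ray(s,uv,obs=None):
    R,p=cam(s,obs);uv=np.atleast_2d(uv).astype(float);K=s['K']
    d=np.c_[(uv[:,0]-K[0,2])/K[0,0],-(uv[:,1]-K[1,2])/K[1,1],-np.ones(len(uv))]
    return p,d@R.T
def plane(s,uv,z,obs=None):
    p,d=ray(s,uv,obs);return p+d*((z-p[2])/d[:,2])[:,None]
def cloud(s,obs=None):
    h,w=s['depth'].shape;u,v=np.meshgrid(np.arange(w),np.arange(h))
    p,d=ray(s,np.c_[u.ravel(),v.ravel()],obs);return (p+d*s['depth'].ravel()[:,None]).reshape(h,w,3)
E
python3 - <<'E'
from h import *
for n,(u,v,w,h) in {'side':(250,90,160,120+90),'scene':(170,120,260,180)}.items():
    s=pickle.load(open(n+'0.pkl','rb'))
    f=3.7 if n=='scene' else 3
    f=min(f,590/h,790/w)
    cv2.imwrite(f'pics/{n}0z.png',cv2.resize(s['color'][v:v+h,u:u+w,::-1],None,fx=f,fy=f,interpolation=cv2.INTER_CUBIC)); print(n,f)
    P=cloud(s);hsv=cv2.cvtColor(s['color'],cv2.COLOR_RGB2HSV)
    m=(hsv[...,0]<16)&(hsv[...,1]>120)&(hsv[...,2]>40)&(P[...,2]>0.004)&(P[...,2]<.13)
    k,l,st,c=cv2.connectedComponentsWithStats(m.astype(np.uint8))
    for i in range(1,k):
        if st[i,4]>15:
            q=P[l==i];print(st[i],c[i].round(1),np.median(q,0).round(3),q.min(0).round(3),q.max(0).round(3))
    for uv in ([(308,190),(275,262),(329,120),(370,225)] if n=='side' else [(301,208),(360,255),(200,215)]): print(uv,P[uv[1],uv[0]].round(3))
E
```

```text
side 2.8095238095238093
[299 191  18  23 167] [307.3 202.1] [ 0.457 -0.122  0.07 ] [ 0.423 -0.137  0.024] [ 0.478 -0.088  0.09 ]
[349 252  14  15 160] [355.5 258.9] [ 0.63  -0.23   0.109] [ 0.614 -0.243  0.093] [ 0.646 -0.213  0.115]
(308, 190) [ 0.453 -0.108  0.104]
(275, 262) [ 0.456 -0.297  0.061]
(329, 120) [ 0.374  0.196 -0.001]
(370, 225) [ 0.618 -0.084  0.005]
scene 3.0384615384615383
[362 178  11  10  79] [367.4 182.7] [ 0.619 -0.227  0.109] [ 0.607 -0.24   0.097] [ 0.638 -0.212  0.112]
[294 213  15  24 289] [301.2 224.3] [ 0.432 -0.116  0.056] [ 0.419 -0.132  0.013] [ 0.459 -0.089  0.082]
[575 322  14   7  39] [581.4 325.1] [ 0.455 -0.786  0.014] [ 0.448 -0.798  0.012] [ 0.461 -0.774  0.017]
(301, 208) [ 0.435 -0.115  0.106]
(360, 255) [ 0.421 -0.29   0.028]
(200, 215) [0.383 0.201 0.003]
```

View pics/side0z.png

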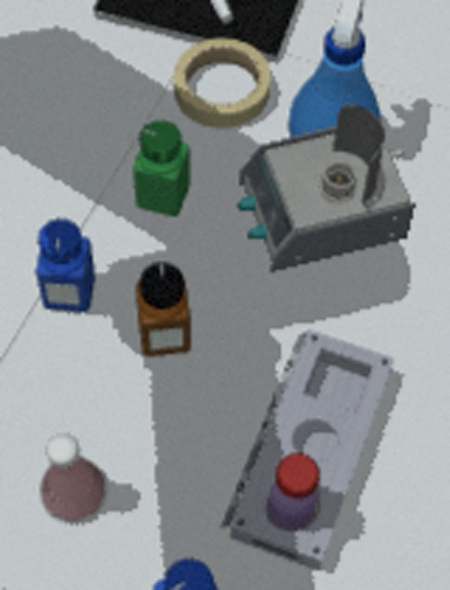

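View pics/scene0z.png

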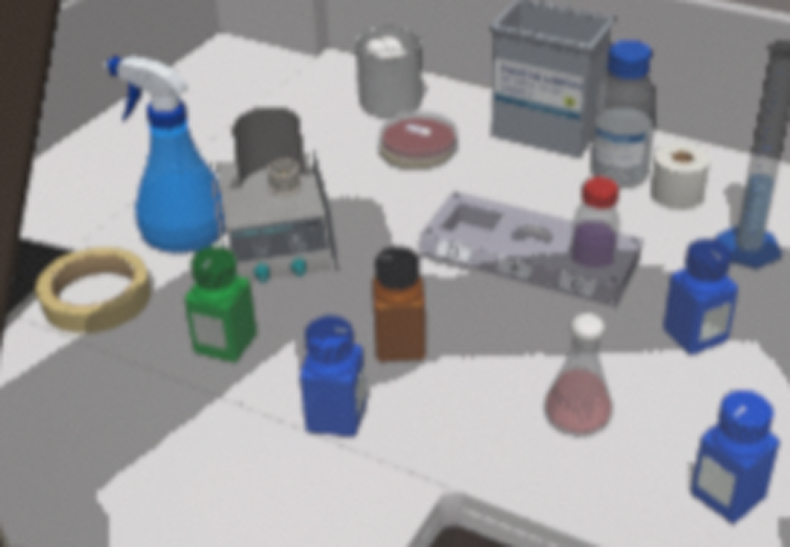

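Run:
```python
from h import *
S=pickle.load(open('side0.pkl','rb'));C=pickle.load(open('scene0.pkl','rb'))
f=2.8095
z=lambda a:np.array(a)/f+[250,90]
b=plane(S,z([(145,356),(189,350)]),0.0);print('bottom edge',b.round(4),np.degrees(np.arctan2(*(b[1]-b[0])[[1,0]])),np.linalg.norm(b[1]-b[0]))
fz=3.0385; y=lambda a:np.array(a)/fz+[170,120]
# cap top centre triangulation z 0.1045
print('cap side',plane(S,z([(162,282)]),.1045),'scene',plane(C,y([(398,257)]),.1045))
b=plane(C,y([(378,358),(425,356)]),0.0);print('scene bottom edge',b.round(4))
# carrier deck corners side
c=plane(S,z([(310,334),(395,360),(320,562),(233,530)]),.03);print('deck',c.round(4), 'mean',c.mean(0))
for i in range(4): d=c[(i+1)%4]-c[i];print(np.linalg.norm(d),np.degrees(np.arctan2(d[1],d[0])))
c=plane(S,z([(322,352),(369,363),(352,401),(306,391)]),.03);print('pocket',c.round(4),'mean',c.mean(0))
c=plane(C,y([(462,205),(502,217),(481,236),(442,228)]),.03);print('pocket scene',c.round(4),'mean',c.mean(0))
P=cloud(S)
# heights around
H=P.reshape(-1,3)
for nm,(x0,x1,y0,y1) in {'device':(.45,.65,-.05,.2),'near':(.35,.6,-.25,0.02)}.items():
    q=H[(H[:,0]>x0)&(H[:,0]<x1)&(H[:,1]>y0)&(H[:,1]<y1)];print(nm,q[:,2].max(),)
g={}
for p in H:
    if .3<p[0]<.85 and -.4<p[1]<.3:
        k=(int(p[0]/.04),int(np.floor(p[1]/.04)));g[k]=max(g.get(k,0),p[2])
print('      ',[f'{.04*j:.2f}' for j in range(7,-11,-1)])
for i in range(8,21): print(f'{i*.04:.2f}',[int(1000*g.get((i,j),-.001)) for j in range(7,-11,-1)])
from plant import ctrl
o=ctrl.get_obs();print(Rm(o['orientation']).round(3))
```

```text
bottom edge [[ 0.4437 -0.1342  0.    ]
 [ 0.4786 -0.111   0.    ]] 33.51927438379252 0.04192669375674047
cap side [[ 0.45266874 -0.10942837  0.1045    ]] scene [[ 0.44931218 -0.1068379   0.1045    ]]
scene bottom edge [[ 0.4265 -0.0955  0.    ]
 [ 0.4483 -0.1323  0.    ]]
deck [[ 0.5801 -0.0633  0.03  ]
 [ 0.661  -0.0558  0.03  ]
 [ 0.6707 -0.2616  0.03  ]
 [ 0.5929 -0.2665  0.03  ]] mean [ 0.62618967 -0.16180279  0.03      ]
0.08122910910085429 5.282547982666134
0.2060246724737514 -87.30761421338362
0.0779835724538554 -176.3993995528653
0.20361461662237593 93.58509852802034
pocket [[ 0.5973 -0.0761  0.03  ]
 [ 0.6405 -0.0686  0.03  ]
 [ 0.6405 -0.1109  0.03  ]
 [ 0.5991 -0.119   0.03  ]] mean [ 0.61936517 -0.09366794  0.03      ]
pocket scene [[ 0.6387 -0.0747  0.03  ]
 [ 0.6383 -0.1204  0.03  ]
 [ 0.5996 -0.1154  0.03  ]
 [ 0.5939 -0.0747  0.03  ]] mean [ 0.61761143 -0.09628304  0.03      ]
device 0.19881435050968266
near 0.10902365781201528
       ['0.28', '0.24', '0.20', '0.16', '0.12', '0.08', '0.04', '0.00', '-0.04', '-0.08', '-0.12', '-0.16', '-0.20', '-0.24', '-0.28', '-0.32'
[... 334 characters left out ...]
198, 198, 184, 65, 66, 62, 22, 8, 6, 7, 5, 7, 5, 6, 6, 6]
0.52 [7, 8, 67, 154, 134, 135, 90, 66, 6, 7, 6, 6, 7, 8, 6, 5, 70, 6]
0.56 [6, 6, 6, 35, 64, 135, 134, 65, 7, 34, 36, 37, 36, 37, 35, 7, 108, 104]
0.60 [7, 9, 6, 7, 6, 68, 67, 6, 6, 36, 30, 36, 33, 114, 109, 6, 106, 68]
0.64 [6, 6, 6, 6, 9, 6, 5, 7, 7, 35, 35, 35, 36, 113, 82, 7, 7, 7]
0.68 [5, 6, 6, 7, 6, 5, 32, 32, 7, 5, 8, 6, 8, 6, 8, 6, 12, 11]
0.72 [6, 9, 6, 6, 6, 28, 34, 35, 32, 7, 7, 6, 7, 6, 6, 5, 231, 230]
0.76 [6, 6, 5, 6, 86, 86, 34, 33, 31, 8, 6, 7, 160, 158, 54, 54, 12, 12]
0.80 [7, 7, 7, 82, 89, 87, 87, 6, 149, 149, 149, 152, 164, 163, 56, 55, 7, 6]
[[-0.001 -0.399  0.917]
 [ 0.001  0.917  0.399]
 [-1.     0.001 -0.   ]]
```

```bash
python3 -m inch '[0.005,0.043,0.041,0,0,0,0.0876, 0.005,0.043,0.041,0,0,0,0.0876, 0.005,0.043,0.041,0,0,0,0.0876, 0.005,0.043,0.041,0,0,0,0.0876, 0.005,0.043,0.041,0,0,0,0.0876, 0.005,0.043,0.041,0,0,0,0.0876, 0.005,0.043,0.041,0,0,0,0.0876, 0.005,0.043,0.041,0,0,0,0.0876, 0.003,0.04,0.036,0,0,0,0.0876, 0,0,0,-8,0,0,0.0876,0,0,0,0,0,0,0.0876]'
```

```text
clock: 1.52
tool_pos: [0.4543, -0.1056, 0.1984]
orientation: [82.0, 89.8, 113.6]
force: [-0.1, -0.4, 0.2]
opening: 0.0874
```

```bash
cat > w.py <<'E'
import sys
from h import *
from plant import ctrl
t=sys.argv[1]
o=ctrl.get_obs();s=ctrl.snapshot("wrist");pickle.dump((o,s),open(f'w{t}.pkl','wb'))
cv2.imwrite(f'pics/w{t}.png',s['color'][:,:,::-1]);print(o['tool_pos'],Rm(o['orientation']).round(3).tolist(),o['joint_pos'].round(1))
E
python3 w.py 1
```

```text
[ 0.45425078 -0.10560213  0.19844061] [[-0.001, -0.524, 0.852], [0.003, 0.852, 0.524], [-1.0, 0.003, 0.0]] [ 11.    2.9 -28.5  -0.2 -58.7 -69.3]
```

View pics/w1.png

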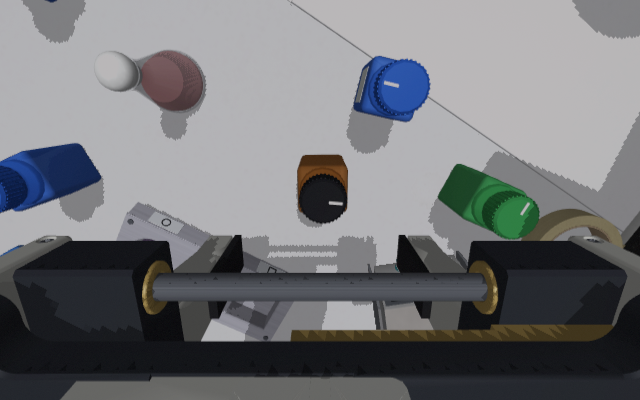

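The bottle is centred ahead at about (323,180), its robot-side bottom edge about horizontal at row 156, the cap at (323,198) with the pointer to the right; the carrier is lower left. Now I'll measure the bottle's offset and yaw.

Run:
```python
from h import *
o,s=pickle.load(open('w1.pkl','rb'))
c=s['color'];cv2.imwrite('pics/w1z.png',cv2.resize(c[140:235,270:380,::-1],None,fx=6,fy=6,interpolation=cv2.INTER_CUBIC))
hsv=cv2.cvtColor(c,cv2.COLOR_RGB2HSV)
m=((hsv[...,0]<16)&(hsv[...,1]>120)).astype(np.uint8);m[:, :280]=0;m[:,370:]=0;m[:140]=0;m[240:]=0
pts=[]
for u in range(306,343):
    r=np.where(m[:,u])[0]
    if len(r): pts.append((u,r.min()-.5))
pts=np.array(pts);q=plane(s,pts,0.0,o)[:,:2]
v=cv2.fitLine(q.astype(np.float32),cv2.DIST_HUBER,0,.01,.01).ravel();print('bottom edge',v,np.degrees(np.arctan2(v[1],v[0])))
k=(c.max(2)<60).astype(np.uint8);k[:, :290]=0;k[:,360:]=0;k[:165]=0;k[232:]=0
n,l,st,ce=cv2.connectedComponentsWithStats(k);i=1+np.argmax(st[1:,4]);print(st[i],ce[i])
cn=max(cv2.findContours((l==i).astype(np.uint8),0,1)[0],key=cv2.contourArea);(cc,r)=cv2.minEnclosingCircle(cn);print(cc,r)
T=Rm(o['orientation'])
# side limits of body face at bottom
for row in range(157,166,2):
    r=np.where(m[row])[0];print(row,r.min(),r.max())
e=plane(s,[cc],.1,o);print('cap',e, 'in tool',T.T@(e[0]-o['tool_pos']))
w=(hsv[...,1]<60)&(hsv[...,2]>140);w[:, :318]=0;w[:,350:]=0;w[:190]=0;w[215:]=0
y,x=np.where(w);p=plane(s,np.c_[x,y],.1045,o)[:,:2];v=cv2.fitLine(p.astype(np.float32),2,0,.01,.01).ravel();print('ptr',np.degrees(np.arctan2(v[1],v[0])),p.mean(0))
print('tooly',np.degrees(np.arctan2(T[1,1],T[0,1])))
```

```text
bottom edge [ 0.52353764 -0.85200256  0.4330588  -0.12116803] -58.430153
[ 299  174   48   49 1796] [322.14420935 197.91759465]
(322.6000061035156, 197.875) 24.770551681518555
157 302 341
159 301 342
161 301 343
163 300 344
165 300 345
cap [[ 0.44745742 -0.10730125  0.1       ]] in tool [ 0.09844399  0.0017798  -0.00672335]
ptr 53.60114 [ 0.442086   -0.09083225]
tooly 121.58968605538561
```

View pics/w1z.png

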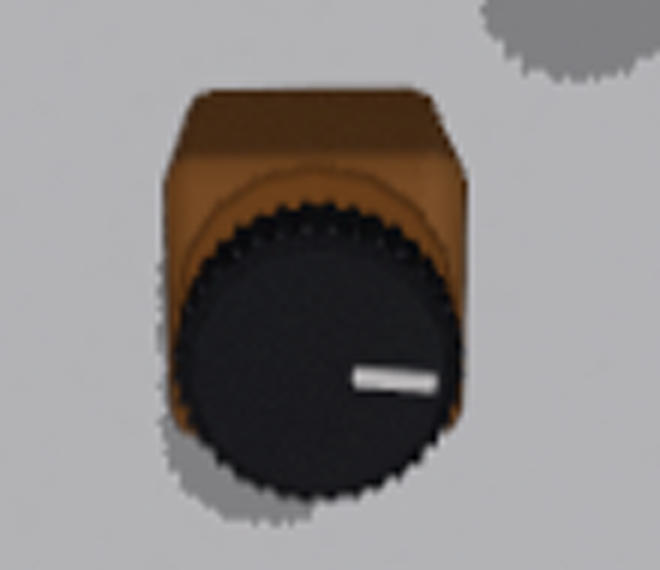

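```bash
python3 -m inch '[0.034,0.001,-0.0017,0,0,0,0.0876, 0.034,0.001,-0.0016,0,0,0,0.0876, 0.034,0,0,0,0,0,0.0876,0.034,0,0,0,0,0,0.0876,0,0,0,0,0,0,0.0876,0,0,0,0,0,0,0.0876]'
```

```text
clock: 2.33
tool_pos: [0.4509, -0.1098, 0.0612]
orientation: [18.5, 89.8, 48.6]
force: [0.5, -0.1, 0.1]
opening: 0.088
```

```bash
cat > st.py <<'E'
from h import *
from plant import ctrl
o=ctrl.get_obs();T=Rm(o['orientation']);print(o['clock'],o['tool_pos'].round(4),'yaw of tooly',np.degrees(np.arctan2(T[1,1],T[0,1])).round(2),'toolx',T[:,0].round(4),'j',o['joint_pos'].round(1),'F',o['force'].round(1),'M',o['moment'].round(2),'op',round(o['opening'],4))
E
python3 st.py; python3 w.py 2
```

```text
2.325 [ 0.4509 -0.1098  0.0612] yaw of tooly 120.06 toolx [ 0.0028  0.0031 -1.    ] j [ 10.6  13.  -38.7  -0.2 -38.1 -70.4] F [ 0.5 -0.1  0.1] M [-0.01  0.03 -0.03] op 0.088
[ 0.45086159 -0.10978245  0.06117926] [[0.003, -0.501, 0.865], [0.003, 0.865, 0.501], [-1.0, 0.001, 0.004]] [ 10.6  13.  -38.7  -0.2 -38.1 -70.4]
```

View pics/w2.png

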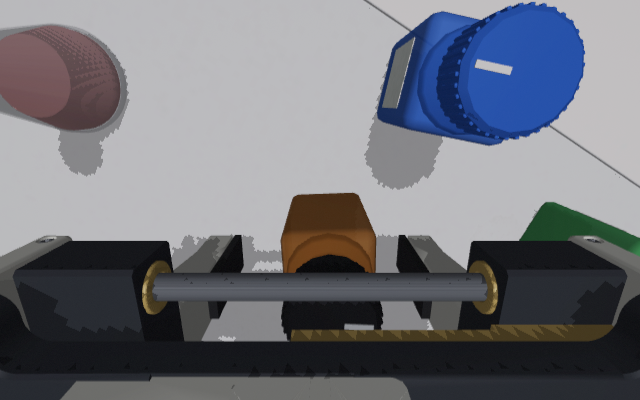

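The bottle sits between the fingers at columns 282–376, about 3 mm right of the jaw centre (319). I'll shift +y 3 mm and +1.5° yaw, then close.

```bash
python3 -m inch '[0,0.003,0,-1.5,0,0,0.0876, 0,0,0,0,0,0,0.0876, 0,0,0,0,0,0,0.03, 0,0,0,0,0,0,0.03, 0,0,0,0,0,0,0.03, 0,0,0,0,0,0,0.03, 0,0,0,0,0,0,0.03,0,0,0,0,0,0,0.03]'; python3 st.py
```

```text
clock: 3.38
tool_pos: [0.451, -0.1066, 0.0643]
orientation: [-5.1, 89.5, 26.5]
force: [0.0, 0.6, 1.9]
opening: 0.0454
3.375 [ 0.451  -0.1066  0.0643] yaw of tooly 121.65 toolx [ 0.0085  0.0043 -1.    ] j [ 11.   12.5 -38.9  -0.2 -38.1 -69.2] F [0.  0.6 1.9] M [ 0.15  0.19 -0.06] op 0.0454
```

```bash
python3 -m inch '[-0.03,0,0,0,0,0,0.03, -0.03,0,0,0,0,0,0.03, -0.035,0,0,0,0,0,0.03, 0,-0.023,0.041,0,0,0,0.03,0,-0.023,0.041,0,0,0,0.03,0,-0.023,0.041,0,0,0,0.03,0,-0.023,0.041,0,0,0,0.03,0,-0.023,0.041,0,0,0,0.03,0,0,0,9.5,0,0,0.03,0,0,0,9.5,0,0,0.03,0,0,0,9.6,0,0,0.03,0,0,0,0,0,0,0.03]'; python3 st.py; python3 w.py 3
```

```text
clock: 4.88
tool_pos: [0.6863, -0.0977, 0.1531]
orientation: [144.4, 89.4, 146.5]
force: [0.5, 0.7, -3.1]
opening: 0.0455
4.875 [ 0.6863 -0.0977  0.1531] yaw of tooly 92.1 toolx [-0.0082  0.0054 -1.    ] j [  7.8  26.1  -3.   -0.4 -61.3 -95.5] F [ 0.5  0.7 -3.1] M [-0.09 -0.05  0.03] op 0.0455
[ 0.68625286 -0.09767226  0.15305639] [[-0.008, -0.037, 0.999], [0.005, 0.999, 0.037], [-1.0, 0.006, -0.008]] [  7.8  26.1  -3.   -0.4 -61.3 -95.5]
```

View pics/w3.png

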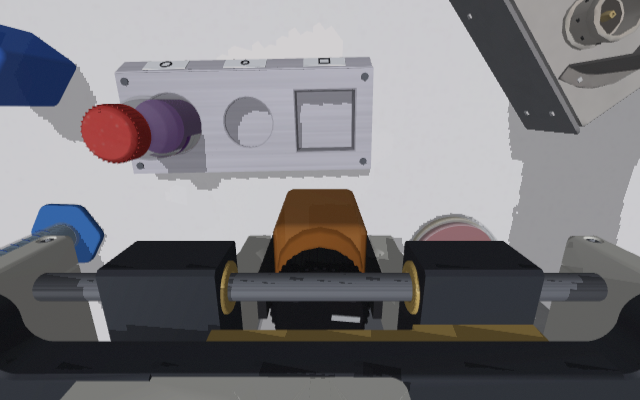

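The carrier is well seen: square pocket at columns 296–355, rows 90–152 with the square label at (325,61); held bottle lower centre. Next I'll fit the pocket edges.

Run:
```python
from h import *
o,s=pickle.load(open('w3.pkl','rb'));c=s['color']
cv2.imwrite('pics/w3z.png',cv2.resize(c[75:185,280:380,::-1],None,fx=5.4,fy=5.4,interpolation=cv2.INTER_CUBIC))
cv2.imwrite('pics/w3b.png',cv2.resize(c[180:270,260:380,::-1],None,fx=6,fy=6,interpolation=cv2.INTER_CUBIC))
```

```text
(no output)
```

View pics/w3z.png

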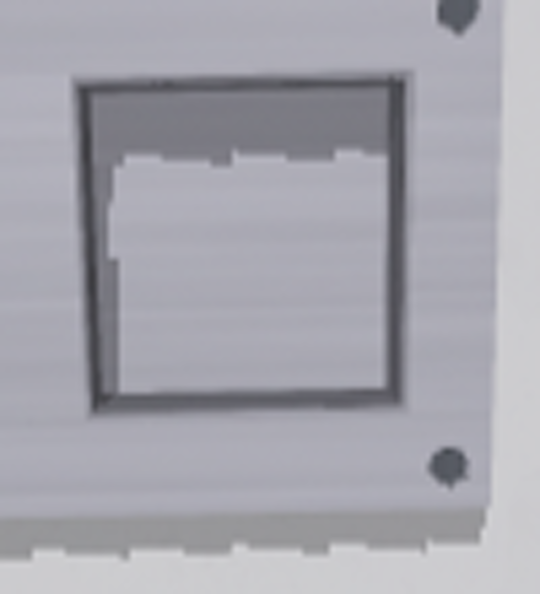

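View pics/w3b.png

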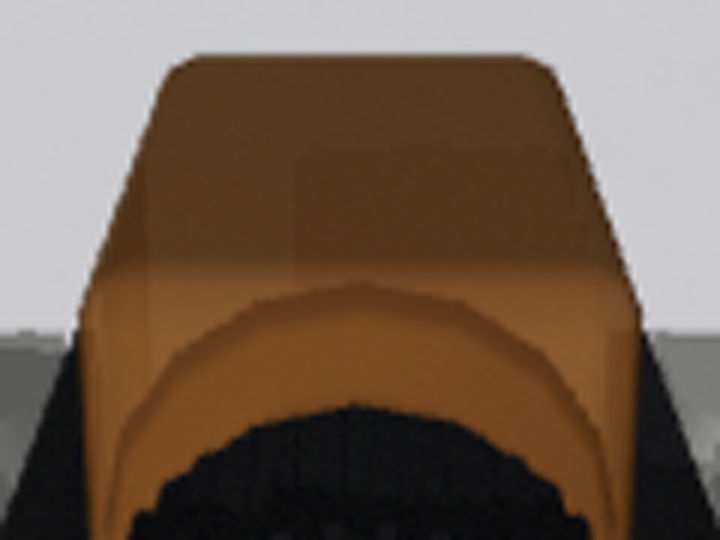

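Run:
```python
from h import *
o,s=pickle.load(open('w3.pkl','rb'));T=Rm(o['orientation'])
q=np.array([(76,80),(410,74),(402,405),(92,412)])/5.4+[280,75]-.4
p=plane(s,q,.03,o);print(p.round(4),p.mean(0).round(4))
for i in range(4):
    d=p[(i+1)%4]-p[i];print(np.linalg.norm(d).round(4),np.degrees(np.arctan2(d[1],d[0])).round(2))
# outer carrier edge long: front lip bottom etc. use +x deck edge
zb=o['tool_pos'][2]-.0643
b=np.array([(200,55),(520,55),(168,64),(552,64)])/6+[260,180]-.4
e=plane(s,b,zb,o);print('bottle bottom edge',e.round(4));d=e[0]-e[1];print(np.degrees(np.arctan2(d[1],d[0])), 'width',np.linalg.norm(e[2]-e[3]))
te=(e-o['tool_pos'])@T;print('tool',te.round(4))
# amber mask side silhouettes
tool=(p.mean(0)-o['tool_pos'])@T;print('pocket in tool',tool.round(4))
```

```text
[[ 0.596  -0.1216  0.03  ]
 [ 0.5933 -0.0718  0.03  ]
 [ 0.6424 -0.0696  0.03  ]
 [ 0.6453 -0.1184  0.03  ]] [ 0.6192 -0.0953  0.03  ]
0.0499 93.12
0.0492 2.55
0.0489 -86.64
0.0494 -176.32
bottle bottom edge [[ 0.6632 -0.1168  0.0888]
 [ 0.6619 -0.0803  0.0888]
 [ 0.6644 -0.1205  0.0888]
 [ 0.6629 -0.0766  0.0888]]
-87.97697471509393 width 0.04388742879038345
tool [[ 0.0644 -0.0187 -0.0232]
 [ 0.0646  0.0178 -0.0232]
 [ 0.0644 -0.0224 -0.0222]
 [ 0.0646  0.0215 -0.0221]]
pocket in tool [ 0.1236  0.0041 -0.0659]
```

```bash
python3 -m inch '[0,0.002,-0.033,0,0,0,0.03, 0,0.002,-0.033,0,0,0,0.03, 0,0,0,-1.1,-0.5,-0.3,0.03, 0,0,0,0,0,0,0.03, 0,0,0,0,0,0,0.03]'; python3 st.py
```

```text
clock: 5.55
tool_pos: [0.6186, -0.0964, 0.1525]
orientation: [92.4, 90.0, 96.6]
force: [0.0, 0.6, -2.0]
opening: 0.0458
5.55 [ 0.6186 -0.0964  0.1525] yaw of tooly 94.27 toolx [-1.e-04  5.e-04 -1.e+00] j [  9.   20.1 -12.8  -0.  -57.1 -94.7] F [ 0.   0.6 -2. ] M [-0.07 -0.09 -0.09] op 0.0458
```

```bash
python3 -m inch '[0.02,0.0015,0.0008,1,0,0,0.03, 0.02,0,0,0,0,0,0.03, 0.009,0,0,0,0,0,0.03, 0,0,0,0,0,0,0.03, 0,0,0,0,0,0,0.03]'; python3 st.py
```

```text
clock: 6.18
tool_pos: [0.6227, -0.0949, 0.1027]
orientation: [0.4, 89.9, 3.8]
force: [1.0, 0.2, -2.1]
opening: 0.0455
6.175 [ 0.6227 -0.0949  0.1027] yaw of tooly 93.38 toolx [ 1.8e-03  1.0e-04 -1.0e+00] j [  9.1  23.2 -15.4   0.  -51.2 -95.7] F [ 1.   0.2 -2.1] M [-0.03 -0.05  0.  ] op 0.0455
```

```bash
python3 -m inch '[0,0,-0.0033,0,0,0,0.03, 0,0,0,0,0,0,0.03, 0,0,0,0,0,0,0.03]'; python3 st.py;python3 w.py 4;python3 - <<'E'
import cv2
c=cv2.imread('pics/w4.png');cv2.imwrite('pics/w4z.png',cv2.resize(c[140:290,230:410],None,fx=4,fy=4,interpolation=cv2.INTER_CUBIC))
from plant import ctrl
s=ctrl.snapshot('side')['color'];cv2.imwrite('pics/s4z.png',cv2.resize(s[130:290,310:430,::-1],None,fx=3.7,fy=3.7,interpolation=cv2.INTER_CUBIC))
E
```

```text
clock: 6.55
tool_pos: [0.62, -0.0951, 0.1044]
orientation: [0.6, 89.8, 4.0]
force: [0.1, 0.0, -2.6]
opening: 0.0454
6.55 [ 0.62   -0.0951  0.1044] yaw of tooly 93.4 toolx [ 4.3e-03  3.0e-04 -1.0e+00] j [  9.1  22.8 -15.8   0.  -51.1 -95.7] F [ 0.1  0.  -2.6] M [-0.06  0.01 -0.01] op 0.0454
[ 0.61995315 -0.09506291  0.10441455] [[0.004, -0.059, 0.998], [0.0, 0.998, 0.059], [-1.0, 0.0, 0.004]] [  9.1  22.8 -15.8   0.  -51.1 -95.7]
```

View pics/w4z.png

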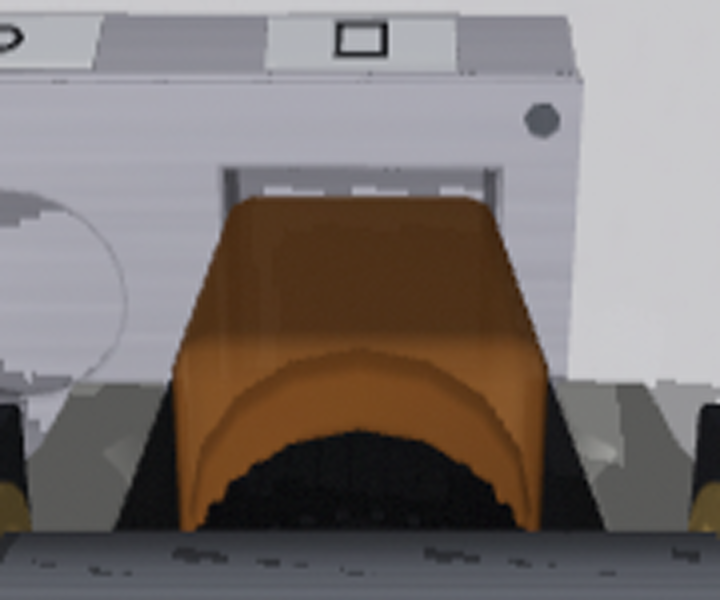

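View pics/s4z.png

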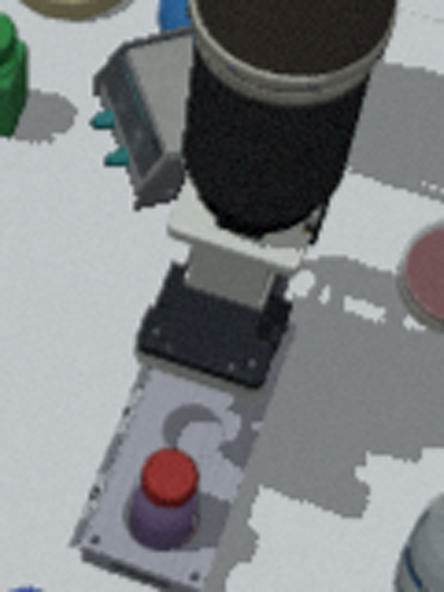

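Run:
```python
from h import *
o,s=pickle.load(open('w4.pkl','rb'));T=Rm(o['orientation'])
f=lambda a:np.array(a)/4+[230,140]-.4
p=plane(s,f([(222,168),(502,167)]),.03,o)
t=(p-o['tool_pos'])@T;print('rim tool',t.round(4),np.linalg.norm(p[0]-p[1]),'mid',t.mean(0))
for zz in (.0643,.0625,.066):
  b=plane(s,f([(232,206),(494,206),(250,198),(480,198)]),o['tool_pos'][2]-zz,o);t=(b-o['tool_pos'])@T;print('bottle',t.round(4))
```

```text
rim tool [[ 0.0743 -0.025  -0.0259]
 [ 0.0743  0.0249 -0.026 ]] 0.04989083571650346 mid [ 7.43027023e-02 -6.93059881e-05 -2.59447935e-02]
bottle [[ 0.0642 -0.0224 -0.0216]
 [ 0.0642  0.0225 -0.0216]
 [ 0.0642 -0.0192 -0.0231]
 [ 0.0642  0.0201 -0.0231]]
bottle [[ 0.0624 -0.0222 -0.0221]
 [ 0.0624  0.0223 -0.0221]
 [ 0.0624 -0.0191 -0.0235]
 [ 0.0624  0.0199 -0.0235]]
bottle [[ 0.0659 -0.0225 -0.0212]
 [ 0.0659  0.0227 -0.0212]
 [ 0.0659 -0.0194 -0.0226]
 [ 0.0659  0.0203 -0.0226]]
```

```bash
python3 -m inch '[0,0,-0.001,0,-0.2,0,0.03, 0.005,0,0,0,0,0,0.03, 0.005,0,-0.0005,0,0,0,0.03, 0,0,0,0,0,0,0.03]'; python3 st.py
```

```text
clock: 7.15
tool_pos: [0.6188, -0.0951, 0.0941]
orientation: [-0.2, 89.5, 3.2]
force: [-0.0, 0.3, 2.3]
opening: 0.0457
7.15 [ 0.6188 -0.0951  0.0941] yaw of tooly 93.41 toolx [ 8.7e-03  5.0e-04 -1.0e+00] j [  9.1  23.3 -16.8   0.1 -49.5 -95.8] F [-0.   0.3  2.3] M [ 0.18  0.28 -0.03] op 0.0457
```

```bash
python3 -m inch '[-0.003,0,0.0003,0,0.5,0,0.03, 0,0,0,0,0,0,0.03, 0,0,0,0,0,0,0.03]'; python3 st.py;python3 w.py 5;python3 - <<'E'
import cv2
c=cv2.imread('pics/w5.png');cv2.imwrite('pics/w5z.png',cv2.resize(c[160:250,260:380],None,fx=6,fy=6,interpolation=cv2.INTER_CUBIC))
E
```

```text
clock: 7.52
tool_pos: [0.6187, -0.0951, 0.0967]
orientation: [175.7, 89.9, 179.1]
force: [0.3, 0.1, -2.5]
opening: 0.0461
7.525 [ 0.6187 -0.0951  0.0967] yaw of tooly 93.4 toolx [-0.0017  0.     -1.    ] j [  9.1  23.4 -16.1  -0.  -50.6 -95.7] F [ 0.3  0.1 -2.5] M [-0.02 -0.08 -0.01] op 0.0461
[ 0.61868041 -0.09507584  0.09668248] [[-0.002, -0.059, 0.998], [0.0, 0.998, 0.059], [-1.0, 0.0, -0.002]] [  9.1  23.4 -16.1  -0.  -50.6 -95.7]
```

View pics/w5z.png

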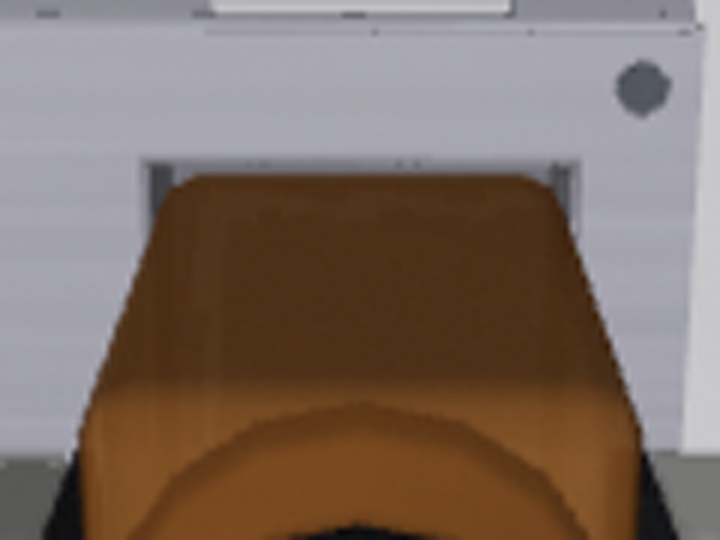

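Run:
```python
from h import *
o,s=pickle.load(open('w5.pkl','rb'));T=Rm(o['orientation'])
f=lambda a:np.array(a)/6+[260,160]-.4
p=plane(s,f([(140,160),(580,160)]),.03,o)
t=(p-o['tool_pos'])@T;print('rim tool',t.round(4))
b=plane(s,f([(163,195),(561,195),(220,175),(500,175)]),o['tool_pos'][2]-.0643,o);print('bottle',((b-o['tool_pos'])@T).round(4))
```

```text
rim tool [[ 0.0667 -0.0258 -0.0244]
 [ 0.0667  0.0249 -0.0244]]
bottle [[ 0.0643 -0.023  -0.0209]
 [ 0.0643  0.0226 -0.0209]
 [ 0.0643 -0.0164 -0.0232]
 [ 0.0643  0.0155 -0.0232]]
```

```bash
python3 -m inch '[0.003,0,0.0005,0,0,0,0.03, 0.003,0,0,0,0,0,0.03,0.003,0,0,0,0,0,0.03, 0,0,0,0,0,0,0.03]'; python3 st.py
```

```text
clock: 8.07
tool_pos: [0.6234, -0.0948, 0.092]
orientation: [-8.0, 89.6, -4.5]
force: [-0.3, 1.1, -2.7]
opening: 0.0457
8.075 [ 0.6234 -0.0948  0.092 ] yaw of tooly 93.53 toolx [ 7.6e-03 -6.0e-04 -1.0e+00] j [  9.1  23.8 -16.3   0.1 -49.5 -95.7] F [-0.3  1.1 -2.7] M [-0.04  0.01  0.03] op 0.0457
```

```bash
cat > v.py <<'E'
import sys
from h import *
from plant import ctrl
t=sys.argv[1]
L=[]
for i in range(4):
    o=ctrl.get_obs();s=ctrl.snapshot("wrist");L.append(o)
    T=Rm(o['orientation']);print(o['tool_pos'].round(4),T[:,0].round(4),o['force'].round(1))
pickle.dump((o,s),open(f'w{t}.pkl','wb'))
c=s['color'][:,:,::-1];cv2.imwrite(f'pics/w{t}.png',c)
cv2.imwrite(f'pics/w{t}z.png',cv2.resize(c[160:250,260:380],None,fx=6,fy=6,interpolation=cv2.INTER_CUBIC))
E
python3 v.py 6
```

```text
[ 0.6234 -0.0948  0.092 ] [ 7.6e-03 -6.0e-04 -1.0e+00] [-0.3  1.1 -2.7]
[ 0.6235 -0.0947  0.0919] [ 7.7e-03 -5.0e-04 -1.0e+00] [ 0.3 -0.5 -2.9]
[ 0.6234 -0.0947  0.0915] [ 7.4e-03 -5.0e-04 -1.0e+00] [ 0.9 -0.3 -1.1]
[ 0.6234 -0.0948  0.0914] [ 7.4e-03 -5.0e-04 -1.0e+00] [ 0.7  0.7 -2.3]
```

View pics/w6z.png

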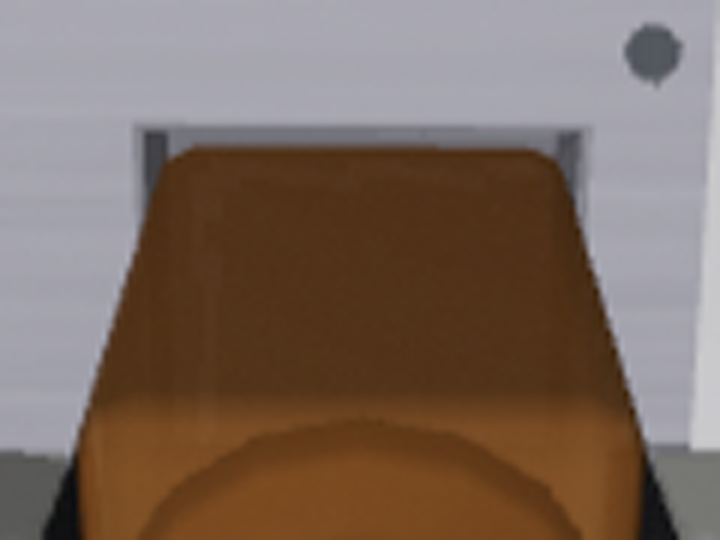

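```bash
python3 -m inch '[0,0,-0.002,0,0.2,0,0.03, 0,0,-0.002,0,0.2,0,0.03, 0,0,0,0,0,0,0.03]'; python3 v.py 7
```

```text
clock: 8.65
tool_pos: [0.6229, -0.0947, 0.0916]
orientation: [-8.7, 89.6, -5.1]
force: [1.1, -0.7, -2.0]
opening: 0.046
[ 0.6229 -0.0947  0.0916] [ 6.8e-03 -6.0e-04 -1.0e+00] [ 1.1 -0.7 -2. ]
[ 0.6228 -0.0947  0.0916] [ 6.5e-03 -7.0e-04 -1.0e+00] [ 3.3  0.  -0.9]
[ 0.6228 -0.0947  0.0917] [ 6.5e-03 -7.0e-04 -1.0e+00] [ 2.7  1.1 -2.5]
[ 0.6227 -0.0947  0.0917] [ 6.6e-03 -7.0e-04 -1.0e+00] [ 1.9  0.2 -2.6]
```

View pics/w7z.png

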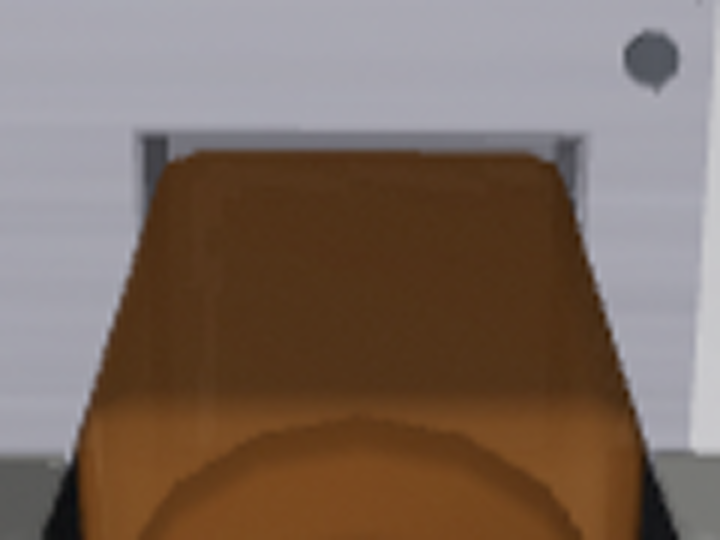

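```bash
python3 -m inch '[0,0,-0.006,0,0.3,0,0.03, 0,0,-0.006,0,0,0,0.03, 0,0,0,0,0,0,0.03]'; python3 v.py 8
```

```text
clock: 9.22
tool_pos: [0.6161, -0.095, 0.0944]
orientation: [-7.4, 89.3, -3.7]
force: [1.5, -0.4, -1.8]
opening: 0.0456
[ 0.6161 -0.095   0.0944] [ 1.270e-02 -8.000e-04 -9.999e-01] [ 1.5 -0.4 -1.8]
[ 0.616  -0.095   0.0943] [ 1.210e-02 -9.000e-04 -9.999e-01] [ 2.8  0.9 -2.1]
[ 0.616  -0.095   0.0942] [ 1.210e-02 -9.000e-04 -9.999e-01] [ 2.8  0.4 -1.7]
[ 0.616  -0.095   0.0941] [ 1.200e-02 -9.000e-04 -9.999e-01] [ 3.  -0.  -0.5]
```

View pics/w8z.png

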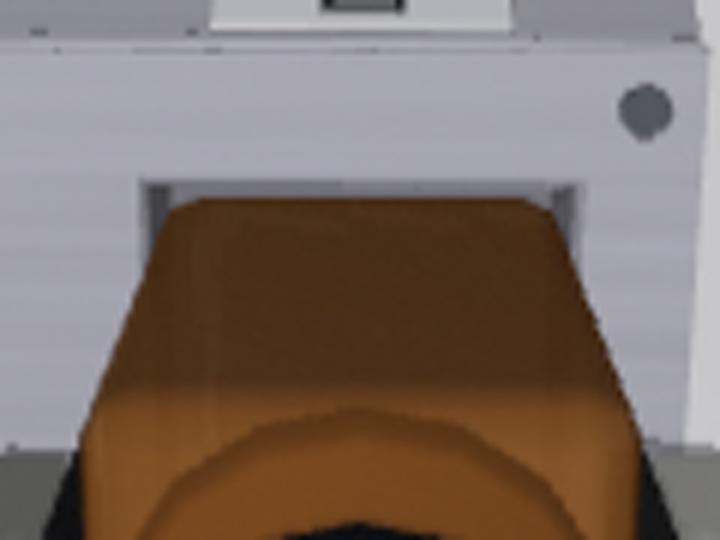

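```bash
python3 -m inch '[0,0,0.004,0,0.7,0,0.03, 0,0,0,0,0,0,0.03]'; python3 v.py 9
```

```text
clock: 9.68
tool_pos: [0.618, -0.095, 0.0929]
orientation: [-165.8, 89.6, -162.2]
force: [-0.8, -0.8, -3.1]
opening: 0.0457
[ 0.618  -0.095   0.0929] [-0.0064 -0.0021 -1.    ] [-0.8 -0.8 -3.1]
[ 0.6176 -0.0951  0.0928] [-0.0066 -0.002  -1.    ] [-0.4  0.5 -2.5]
[ 0.6177 -0.095   0.0929] [-0.006  -0.0019 -1.    ] [-0.5 -1.  -2.3]
[ 0.6178 -0.095   0.093 ] [-0.0055 -0.0019 -1.    ] [ 0.3  0.8 -2.8]
```

View pics/w9z.png

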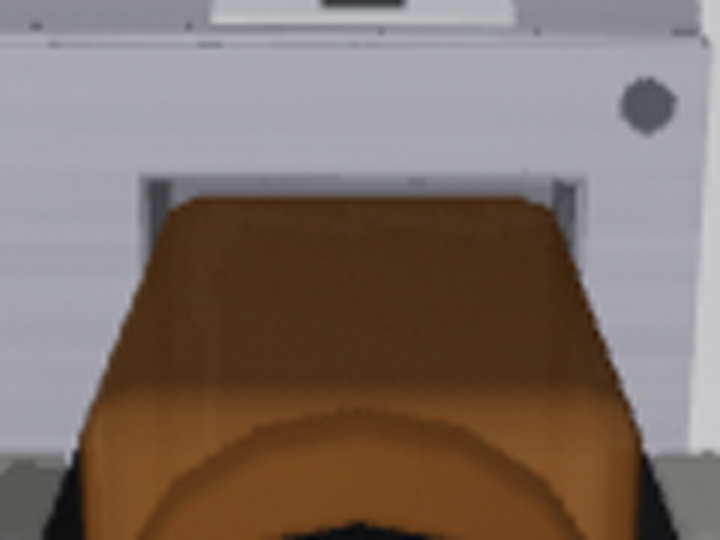

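```bash
python3 -m inch '[-0.006,0,0,0,0,0,0.03, 0,0,0.001,0,2.3,0,0.03, 0,0,0,0,0,0,0.03]'; python3 v.py 10;  python3 - <<'E'
from h import *
o,s=pickle.load(open('w10.pkl','rb'));T=Rm(o['orientation'])
hsv=cv2.cvtColor(s['color'],cv2.COLOR_RGB2HSV)
m=((hsv[...,0]<20)&(hsv[...,1]>100))
r=np.array([np.where(m[150:,u])[0].min()+150 for u in range(298,342)]);print(r)
E
```

```text
clock: 10.25
tool_pos: [0.6187, -0.095, 0.1003]
orientation: [-178.0, 87.4, -174.4]
force: [-0.2, 0.4, -1.9]
opening: 0.046
[ 0.6187 -0.095   0.1003] [-0.0456 -0.0045 -0.9989] [-0.2  0.4 -1.9]
[ 0.6184 -0.095   0.1003] [-0.0452 -0.0044 -0.999 ] [ 0.5  0.2 -2.4]
[ 0.6182 -0.0951  0.1002] [-0.0453 -0.0044 -0.999 ] [-0.4 -0.7 -3. ]
[ 0.6179 -0.0951  0.1002] [-0.0455 -0.0044 -0.999 ] [-0.5  0.3 -2.1]
[193 193 193 193 193 193 193 193 193 193 193 193 193 193 193 193 193 193
 193 193 193 193 193 193 193 193 193 193 193 193 193 193 193 193 193 193
 193 193 193 193 193 193 193 193]
```

View pics/w10z.png

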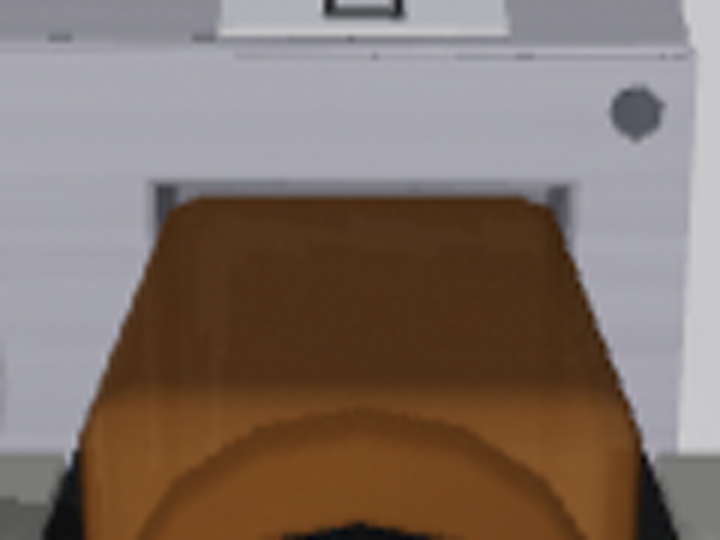

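```bash
cat > e.py <<'E'
import sys
from h import *
o,s=pickle.load(open(f'w{sys.argv[1]}.pkl','rb'))
rr,rb=float(sys.argv[2])/6+159.6,float(sys.argv[3])/6+159.6
rl,rh,bl,bh=[float(a)/6+259.6 for a in sys.argv[4:8]]
slip=float(sys.argv[8])
p=plane(s,[(rl,rr),(rh,rr)],.03,o);b=plane(s,[(bl,rb),(bh,rb)],o['tool_pos'][2]-.0643+slip,o)
print('rim',p.round(4),'pocket c x',p[:,0].mean()+.0247,'y',p[:,1].mean());print('bottle',b.round(4),'c x',b[:,0].mean()+.023,'y',b[:,1].mean())
E
for s in 0 0.002; do python3 e.py 10 182 197 152 578 200 520 $s; done; python3 e.py 5 160 175 140 580 200 525 0
```

```text
rim [[ 0.5959 -0.1216  0.03  ]
 [ 0.5927 -0.0714  0.03  ]] pocket c x 0.618960161734533 y -0.09653611589754334
bottle [[ 0.5959 -0.1155  0.0359]
 [ 0.5936 -0.0787  0.0359]] c x 0.6177323713750232 y -0.09709517207979736
rim [[ 0.5959 -0.1216  0.03  ]
 [ 0.5927 -0.0714  0.03  ]] pocket c x 0.618960161734533 y -0.09653611589754334
bottle [[ 0.5954 -0.1153  0.0379]
 [ 0.5931 -0.0789  0.0379]] c x 0.6172652478986874 y -0.09712419348420295
rim [[ 0.5957 -0.1222  0.03  ]
 [ 0.5927 -0.0717  0.03  ]] pocket c x 0.6189416035162467 y -0.09695005992963623
bottle [[ 0.5965 -0.1151  0.0324]
 [ 0.5943 -0.0781  0.0324]] c x 0.6183708114332516 y -0.0966017934914487
```

```bash
python3 -m inch '[0.003,0,0.0018,0,0,0,0.03, 0.003,0,0.0001,0,0,0,0.03, 0,0,0,0,0,0,0.03]'; python3 v.py 11
```

```text
clock: 10.82
tool_pos: [0.6192, -0.095, 0.0937]
orientation: [-178.2, 87.4, -174.6]
force: [0.8, 0.4, -3.0]
opening: 0.0458
[ 0.6192 -0.095   0.0937] [-0.0453 -0.0043 -0.999 ] [ 0.8  0.4 -3. ]
[ 0.6193 -0.095   0.0938] [-0.0451 -0.0043 -0.999 ] [-0.7 -0.  -3.1]
[ 0.6194 -0.095   0.094 ] [-0.0449 -0.0043 -0.999 ] [-0.3 -0.2 -2.9]
[ 0.6194 -0.095   0.0941] [-0.0447 -0.0043 -0.999 ] [ 0.2  0.2 -2.4]
```

View pics/w11z.png

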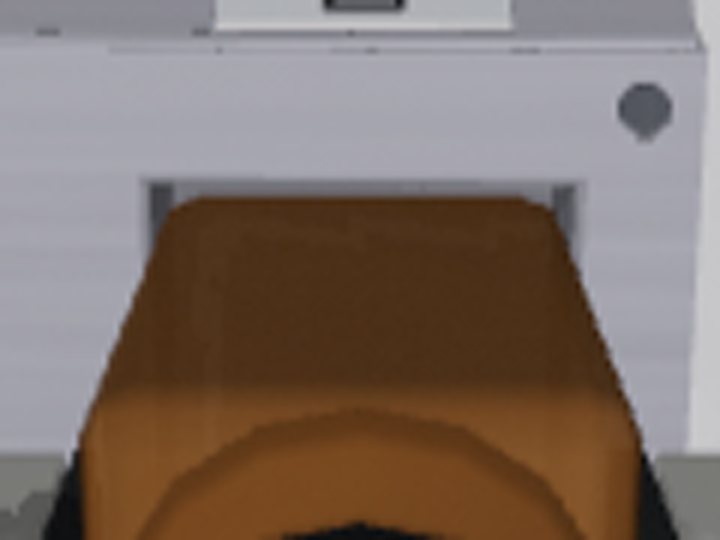

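```bash
python3 e.py 11 181 197 142 581 200 520 0;  python3 -m inch '[0.004,0,0.0006,0,0,0,0.03, 0.003,0,0.0001,0,0,0,0.03, 0,0,0,0,0,0,0.03]'; python3 v.py 12
```

```text
rim [[ 0.5959 -0.1221  0.03  ]
 [ 0.5927 -0.0719  0.03  ]] pocket c x 0.6190312778465101 y -0.09697538343371156
bottle [[ 0.5974 -0.1154  0.0298]
 [ 0.5951 -0.0787  0.0298]] c x 0.6192732962452577 y -0.0970238188074376
clock: 11.4
tool_pos: [0.62, -0.095, 0.0866]
orientation: [-178.2, 87.4, -174.6]
force: [0.4, 0.2, -2.3]
opening: 0.046
[ 0.62   -0.095   0.0866] [-0.0445 -0.0042 -0.999 ] [ 0.4  0.2 -2.3]
[ 0.62   -0.095   0.0868] [-0.0443 -0.0042 -0.999 ] [ 1.1  0.2 -3.4]
[ 0.6201 -0.095   0.0869] [-0.0442 -0.0043 -0.999 ] [-1.1  0.7 -2.4]
[ 0.6202 -0.095   0.087 ] [-0.044  -0.0042 -0.999 ] [-0.1  0.1 -3.5]
```

View pics/w12z.png

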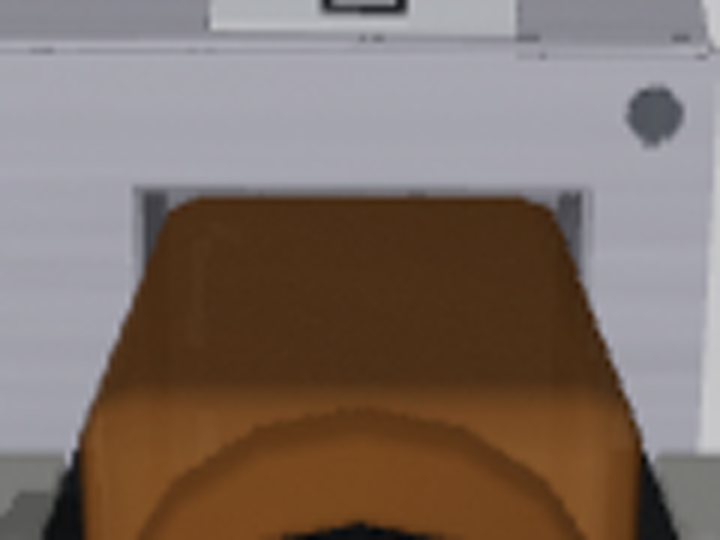

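```bash
python3 -m inch '[0.004,0,-0.0008,0,0,0,0.03, 0.004,0,0.0001,0,0,0,0.03, 0.003,0,0.0001,0,0,0,0.03, 0,0,0,0,0,0,0.03]'; python3 st.py
```

```text
clock: 12.1
tool_pos: [0.6197, -0.095, 0.0757]
orientation: [-178.1, 87.6, -174.5]
force: [1.0, -0.2, -3.1]
opening: 0.0455
12.1 [ 0.6197 -0.095   0.0757] yaw of tooly 93.62 toolx [-0.0423 -0.0041 -0.9991] j [  9.   26.  -15.1  -0.2 -51.4 -95.3] F [ 1.  -0.2 -3.1] M [ 0.05 -0.52 -0.08] op 0.0455
```

```bash
python3 -m inch '[0.003,0,0,0,0,0,0.03, 0.003,0,0,0,0,0,0.03, 0.003,0,0,0,0,0,0.03, 0.002,0,0,0,0,0,0.03, 0,0,0,0,0,0,0.03]'; python3 v.py 13
```

```text
clock: 12.72
tool_pos: [0.6197, -0.0949, 0.0687]
orientation: [-176.7, 87.7, -173.0]
force: [0.5, 1.3, -3.0]
opening: 0.0456
[ 0.6197 -0.0949  0.0687] [-0.0404 -0.005  -0.9992] [ 0.5  1.3 -3. ]
[ 0.6197 -0.095   0.0686] [-0.0403 -0.005  -0.9992] [ 0.3 -1.2 -2.6]
[ 0.6197 -0.095   0.0683] [-0.0407 -0.005  -0.9992] [-1.9  0.4  2.5]
[ 0.6197 -0.095   0.0683] [-0.0407 -0.0051 -0.9992] [-0.4  0.3  1.2]
```

View pics/w13z.png

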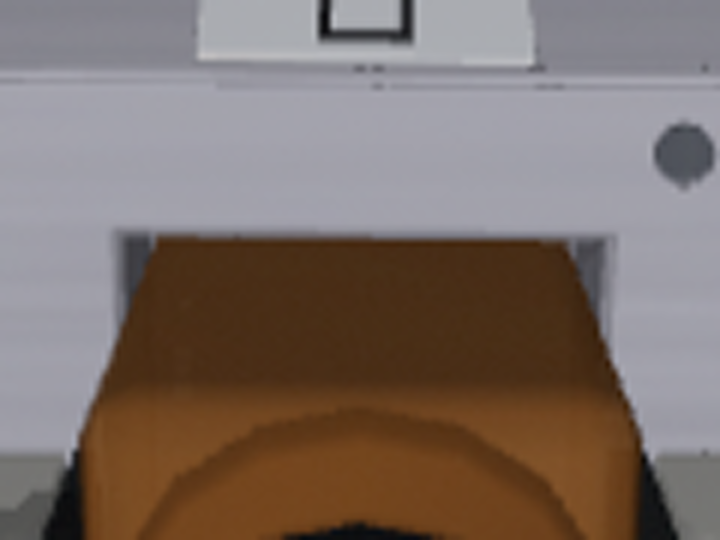

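The bottle is down in the pocket, with its front face against the rim's square hole at row 199; force z rose to contact. I'll press lightly, then open and rise.

```bash
python3 -m inch '[0.004,0,0,0,0,0,0.03, 0.002,0,0,0,0,0,0.03, 0,0,0,0,0,0,0.0876, 0,0,0,0,0,0,0.0876, 0,0,0,0,0,0,0.0876, 0,0,0,0,0,0,0.0876]'; python3 v.py 14; python3 st.py
```

```text
clock: 13.68
tool_pos: [0.6201, -0.0953, 0.0675]
orientation: [-174.1, 87.7, -170.3]
force: [-0.2, 1.1, -0.1]
opening: 0.0803
[ 0.6201 -0.0953  0.0675] [-0.0392 -0.0067 -0.9992] [-0.2  1.1 -0.1]
[ 0.6201 -0.0953  0.0675] [-0.0392 -0.0067 -0.9992] [-0.1  0.7 -0.5]
[ 0.6201 -0.0953  0.0676] [-0.0392 -0.0067 -0.9992] [-0.5  0.2 -0.7]
[ 0.6201 -0.0953  0.0677] [-0.039  -0.0067 -0.9992] [-0.5 -0.2  0.3]
13.875 [ 0.6202 -0.0952  0.0677] yaw of tooly 93.84 toolx [-0.0389 -0.0067 -0.9992] j [  9.1  26.4 -15.7   0.  -50.1 -95.3] F [ 0.3  0.1 -1. ] M [ 0.   -0.12 -0.02] op 0.0869
```

View pics/w14.png

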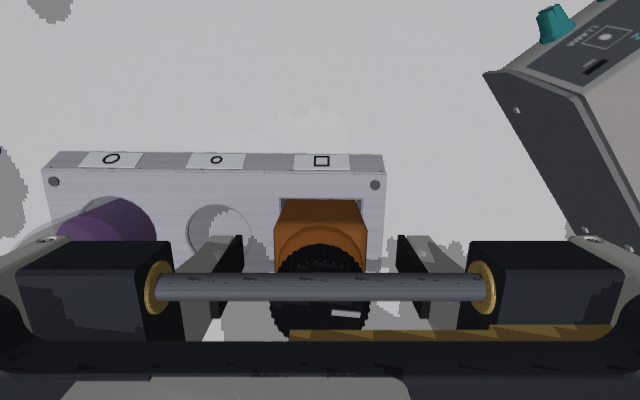

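```bash
python3 -m inch '[-0.03,0,0,0,0,0,0.0876, -0.03,0,0,0,0,0,0.0876, -0.035,0,0,0,-2.2,0.4,0.0876, 0,0,0,-10.5,0,0,0.0876, 0,0,0,-10.5,0,0,0.0876, 0,0,0,-10.5,0,0,0.0876, 0,0,0,-10.5,0,0,0.0876, 0,0,0,-10.5,0,0,0.0876, 0,0,0,-10.5,0,0,0.0876, 0,0,0,-10.5,0,0,0.0876, 0,0,0,-10.5,0,0,0.0876, 0,0,0,-10.5,0,0,0.0876, 0,0,0,-10.5,0,0,0.0876, 0,0,0,-8,0,0,0.0876, 0,0,0,0,0,0,0.0876]'; python3 st.py; python3 w.py 15
```

```text
clock: 15.75
tool_pos: [0.6233, -0.0947, 0.1655]
orientation: [-16.9, 89.8, 102.7]
force: [-0.4, -0.1, 0.3]
opening: 0.088
15.75 [ 0.6233 -0.0947  0.1655] yaw of tooly -150.41 toolx [-7.0e-04  3.2e-03 -1.0e+00] j [  9.   19.9 -11.2  -0.2 -58.9  20.7] F [-0.4 -0.1  0.3] M [-0.04  0.12  0.02] op 0.088
[ 0.6233097  -0.09467484  0.16547387] [[-0.001, -0.87, -0.494], [0.003, -0.494, 0.87], [-1.0, -0.001, 0.003]] [  9.   19.9 -11.2  -0.2 -58.9  20.7]
```

View pics/w15.png

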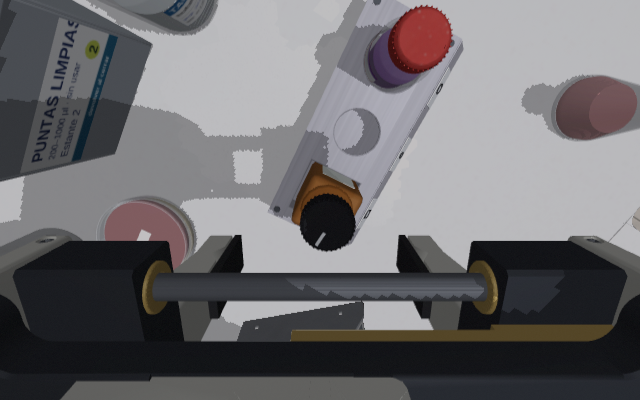

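The view shows the bottle in the pocket, cap disc at about (327,220), white panel at (343,177) facing the stain bottle, pointer down-left. I'll measure the cap centre and pointer.

```bash
cat > cap.py <<'E'
import sys
from h import *
o,s=pickle.load(open(f'w{sys.argv[1]}.pkl','rb'));T=Rm(o['orientation']);c=s['color']
u0,v0=int(sys.argv[2]),int(sys.argv[3])
k=(c.max(2)<70).astype(np.uint8);M=np.zeros_like(k);cv2.circle(M,(u0,v0),42,1,-1);k&=M
k[260:]=0
n,l,st,ce=cv2.connectedComponentsWithStats(k);i=1+np.argmax(st[1:,4])
cn=max(cv2.findContours((l==i).astype(np.uint8),0,1)[0],key=cv2.contourArea)
(cc,r)=cv2.minEnclosingCircle(cn);print(cc,r)
e=plane(s,[cc],.098,o);print('cap',e.round(4),'tool',((e[0]-o['tool_pos'])@T).round(4))
z=cv2.resize(c[v0-45:v0+45,u0-50:u0+50,::-1],None,fx=6,fy=6,interpolation=cv2.INTER_CUBIC);cv2.imwrite(f'pics/cap{sys.argv[1]}.png',z)
hsv=cv2.cvtColor(c,cv2.COLOR_RGB2HSV);w=((c.min(2)>110)).astype(np.uint8);M[:]=0;cv2.circle(M,(int(cc[0]),int(cc[1])),int(r)-4,1,-1);w&=M
y,x=np.where(w);p=plane(s,np.c_[x,y],.1075,o)[:,:2];v=cv2.fitLine(p.astype(np.float32),2,0,.01,.01).ravel();print('ptr line',np.degrees(np.arctan2(v[1],v[0])),p.mean(0),len(x))
E
python3 cap.py 15 327 220
```

```text
(327.0, 222.0) 29.06898307800293
cap [[ 0.6184 -0.0961  0.098 ]] tool [0.0675 0.005  0.001 ]
ptr line 86.79203 [ 0.61861684 -0.08602958] 37
```

View pics/cap15.png

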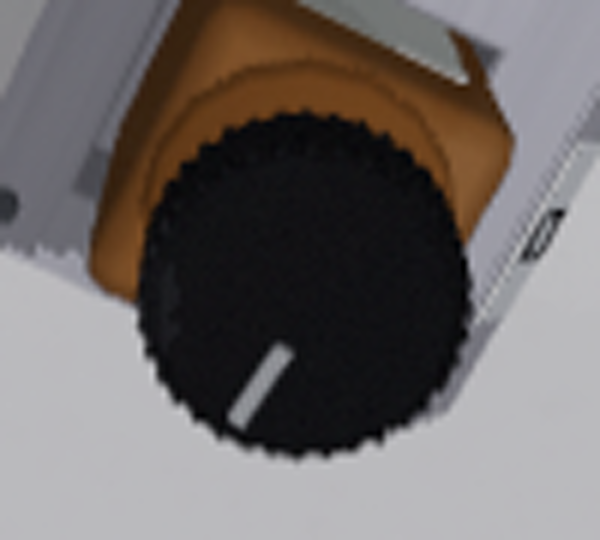

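```bash
python3 -m inch '[0.02,0.0045,0.0007,0,0,0,0.0876, 0.02,0,0,0,0,0,0.0876, 0.016,0,0,0,0,0,0.0876, 0,0,0,0,0,0,0.0876, 0,0,0,0,0,0,0.0876]'; python3 st.py
```

```text
clock: 16.42
tool_pos: [0.6197, -0.0962, 0.1089]
orientation: [-46.8, 89.8, 72.0]
force: [-0.2, 0.2, -0.1]
opening: 0.0874
16.425 [ 0.6197 -0.0962  0.1089] yaw of tooly -151.2 toolx [ 0.001   0.0031 -1.    ] j [  8.9  22.7 -15.3  -0.2 -51.9  20. ] F [-0.2  0.2 -0.1] M [-0.    0.16 -0.05] op 0.0874
```

```bash
python3 -m inch '[0.008,0,0,0,0,0,0.0876, 0,0,0,0,0,0,0.0876, 0,0,0,0,0,0,0.02, 0,0,0,0,0,0,0.02, 0,0,0,0,0,0,0.02, 0,0,0,0,0,0,0.02, 0,0,0,0,0,0,0.02, 0,0,0,0,0,0,0.02]'; python3 st.py
```

```text
clock: 17.42
tool_pos: [0.6205, -0.0962, 0.1022]
orientation: [-76.3, 89.7, 42.5]
force: [-0.6, -0.6, 0.3]
opening: 0.0377
17.425 [ 0.6205 -0.0962  0.1022] yaw of tooly -151.22 toolx [ 0.0035  0.0032 -1.    ] j [  8.9  23.1 -15.7  -0.2 -51.   20. ] F [-0.6 -0.6  0.3] M [-0.24  0.35 -0.01] op 0.0377
```

```bash
python3 -m inch '[0.0001,0,0,10,0,0,0.02, 0.0001,0,0,10,0,0,0.02, 0.0001,0,0,10,0,0,0.02, 0.0001,0,0,10,0,0,0.02, 0.0001,0,0,10,0,0,0.02, 0.0001,0,0,10,0,0,0.02, 0,0,0,0,0,0,0.02]'; python3 st.py
```

```text
clock: 18.3
tool_pos: [0.6197, -0.0971, 0.1015]
orientation: [-10.1, 89.9, 46.9]
force: [-1.4, -1.8, -0.7]
opening: 0.0378
18.3 [ 0.6197 -0.0971  0.1015] yaw of tooly 146.99 toolx [ 0.0018  0.0019 -1.    ] j [  8.8  23.1 -15.8  -0.1 -51.  -41.8] F [-1.4 -1.8 -0.7] M [-0.39  0.22 -0.03] op 0.0378
```

```bash
python3 -m inch '[0.0001,0,0,10,0,0,0.02, 0.0001,0,0,10,0,0,0.02, 0.0001,0,0,10,0,0,0.02, 0.0001,0,0,10,0,0,0.02, 0.0001,0,0,10,0,0,0.02, 0.0001,0,0,10,0,0,0.02, 0.0001,0,0,10,0,0,0.02,0.0001,0,0,10,0,0,0.02,0.0001,0,0,10,0,0,0.02, 0,0,0,0,0,0,0.02]'; python3 v.py 16;python3 st.py
```

```text
clock: 19.55
tool_pos: [0.6175, -0.096, 0.1006]
orientation: [164.7, 89.8, 131.7]
force: [-0.8, 0.1, 1.1]
opening: 0.038
[ 0.6175 -0.096   0.1006] [-0.0024  0.0026 -1.    ] [-0.8  0.1  1.1]
[ 0.6175 -0.0961  0.1006] [-0.0024  0.0026 -1.    ] [-0.7  0.8  0.3]
[ 0.6175 -0.0961  0.1006] [-0.0024  0.0026 -1.    ] [-0.9  0.1  1.3]
[ 0.6175 -0.0961  0.1006] [-0.0023  0.0025 -1.    ] [-1.   0.3  0.3]
19.75 [ 0.6176 -0.0961  0.1006] yaw of tooly 56.92 toolx [-0.0022  0.0026 -1.    ] j [   8.9   23.1  -15.9   -0.2  -51.1 -131.9] F [-0.5  0.2  0.7] M [ 0.17  0.45 -0.02] op 0.0381
```

View pics/w16.png

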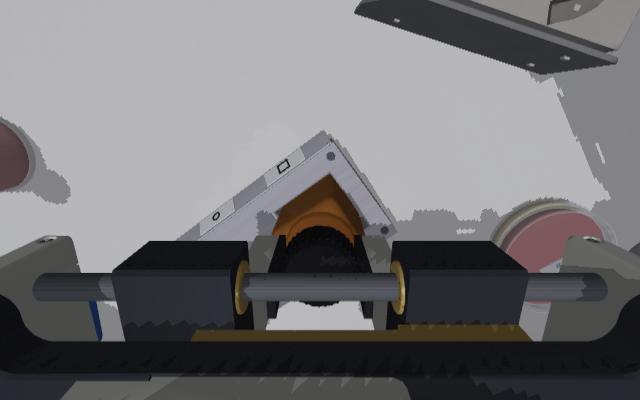

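```bash
python3 -m inch '[0.0001,0,0,8,0,0,0.02, 0.0001,0,0,8,0,0,0.02, 0,0,0,5,0,0,0.02, 0,0,0,0,0,0,0.02]'; python3 st.py;  python3 -m inch '[0,0,0,4,0,0,0.02, 0,0,0,4,0,0,0.02]'; python3 st.py
```

```text
clock: 20.25
tool_pos: [0.6178, -0.0956, 0.1003]
orientation: [174.1, 89.8, 120.1]
force: [-1.2, 1.2, 2.3]
opening: 0.0375
20.25 [ 0.6178 -0.0956  0.1003] yaw of tooly 36.01 toolx [-0.0018  0.0032 -1.    ] j [   9.    23.1  -15.9   -0.3  -51.1 -152.8] F [-1.2  1.2  2.3] M [ 0.25  0.63 -0.02] op 0.0375
clock: 20.5
tool_pos: [0.6178, -0.0953, 0.1003]
orientation: [179.7, 89.8, 118.0]
force: [-0.2, 3.2, 1.9]
opening: 0.0379
20.5 [ 0.6178 -0.0953  0.1003] yaw of tooly 28.32 toolx [-0.0018  0.0034 -1.    ] j [   9.    23.1  -15.9   -0.3  -51.1 -160.5] F [-0.2  3.2  1.9] M [0.99 0.71 0.57] op 0.0379
```

```bash
python3 -m inch '[0,0,0,3,0,0,0.02, 0,0,0,3,0,0,0.02]'; python3 v.py 17; python3 st.py
```

```text
clock: 20.75
tool_pos: [0.6186, -0.0956, 0.1007]
orientation: [172.7, 89.9, 105.4]
force: [2.4, -3.7, -0.6]
opening: 0.0379
[ 0.6186 -0.0956  0.1007] [-6.0e-04  2.2e-03 -1.0e+00] [ 2.4 -3.7 -0.6]
[ 0.6186 -0.0957  0.1006] [-6.0e-04  2.2e-03 -1.0e+00] [-0.  -2.4  0.9]
[ 0.6186 -0.0957  0.1006] [-6.0e-04  2.3e-03 -1.0e+00] [ 1.2 -2.   0.8]
[ 0.6186 -0.0956  0.1006] [-5.0e-04  2.5e-03 -1.0e+00] [ 0.2 -1.5 -0.7]
20.95 [ 0.6186 -0.0956  0.1006] yaw of tooly 22.75 toolx [-5.0e-04  2.5e-03 -1.0e+00] j [   9.    23.1  -15.9   -0.2  -51.  -166.1] F [ 1.1 -1.7  0.9] M [-1.11 -0.49  0.65] op 0.0382
```

View pics/w17.png

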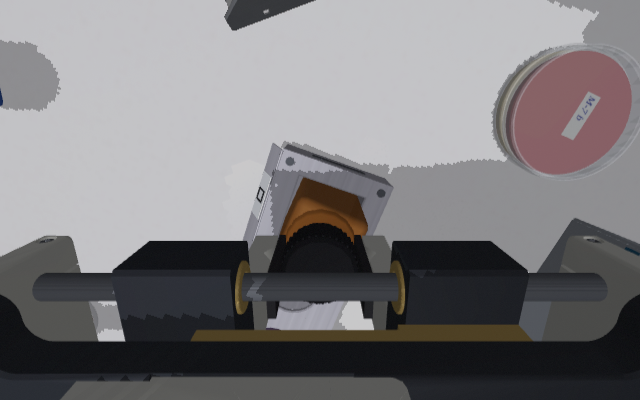

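Torque rose from about 0 to 0.65 N m at ~181–186° of turning, so it is at the stop. I'll release briefly to check the pointer against the panel, then regrip.

```bash
python3 -m inch '[0,0,0,0,0,0,0.0876, 0,0,0,0,0,0,0.0876, 0,0,0,0,0,0,0.0876, -0.03,0,0,0,0,0,0.0876, -0.033,0,0,0,0,0,0.0876, 0,0,0,0,0,0,0.0876]'; python3 st.py; python3 w.py 18; python3 cap.py 18 327 220
```

```text
clock: 21.7
tool_pos: [0.6179, -0.0954, 0.1644]
orientation: [-168.7, 89.7, 124.2]
force: [0.6, 1.0, -0.4]
opening: 0.0863
21.7 [ 0.6179 -0.0954  0.1644] yaw of tooly 22.86 toolx [-0.0025  0.0037 -1.    ] j [   8.9   19.5  -11.9   -0.3  -58.7 -165.9] F [ 0.6  1.  -0.4] M [-0.15 -0.01  0.03] op 0.0863
[ 0.61791952 -0.09537571  0.16443242] [[-0.003, 0.921, 0.389], [0.004, 0.389, -0.921], [-1.0, -0.001, -0.004]] [   8.9   19.5  -11.9   -0.3  -58.7 -165.9]
(321.5, 218.97727966308594) 28.828357696533203
cap [[ 0.6193 -0.094   0.098 ]] tool [ 0.0664  0.0019 -0.0004]
ptr line 88.09587 [ 0.61911734 -0.10339043] 31
```

View pics/w18.png

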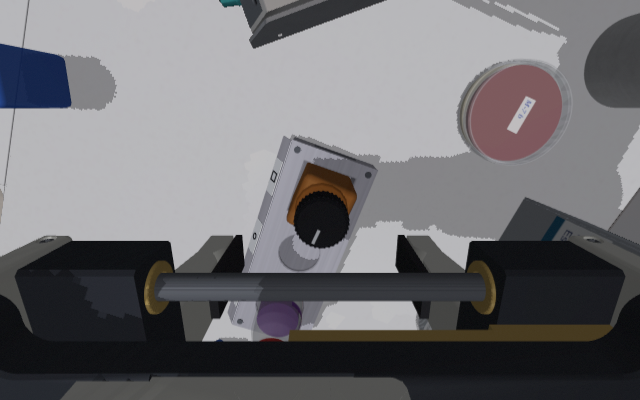

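View pics/cap18.png

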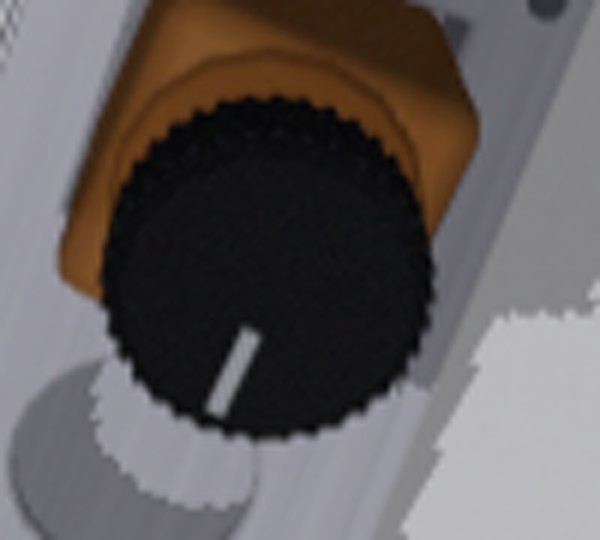

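The pointer now lies at −92°, at the panel side (−87° pocket axis, bottle turned a few degrees in its clearance): bottomed out. Regrip and back off; I'll turn 96° since the bottle may swing back through its play.

```bash
python3 -m inch '[0.021,0.001,0,0,0,0,0.0876, 0.021,0,0,0,0,0,0.0876, 0.018,0,0,0,0,0,0.0876, 0,0,0,0,0,0,0.0876, 0,0,0,0,0,0,0.0876]'; python3 st.py
```

```text
clock: 22.38
tool_pos: [0.6152, -0.0945, 0.0978]
orientation: [-136.8, 89.4, 156.1]
force: [-0.6, 0.1, -0.1]
opening: 0.0876
22.375 [ 0.6152 -0.0945  0.0978] yaw of tooly 22.82 toolx [-0.01    0.0044 -0.9999] j [   9.    23.3  -15.9   -0.4  -51.3 -165.9] F [-0.6  0.1 -0.1] M [-0.17 -0.11  0.02] op 0.0876
```

```bash
python3 -m inch '[-0.003,0.0035,0.002,0,-0.4,0.4,0.0876, 0,0,0,0,0,0,0.0876, 0,0,0,0,0,0,0.0876]'; python3 st.py;python3 -m inch '[0,0,0,0,0,0,0.02, 0,0,0,0,0,0,0.02, 0,0,0,0,0,0,0.02, 0,0,0,0,0,0,0.02, 0,0,0,0,0,0,0.02, 0,0,0,0,0,0,0.02]'; python3 st.py
```

```text
clock: 22.75
tool_pos: [0.6204, -0.0949, 0.1027]
orientation: [81.8, 89.9, 14.7]
force: [0.1, 0.2, -0.3]
opening: 0.0875
22.75 [ 0.6204 -0.0949  0.1027] yaw of tooly 22.83 toolx [ 2.4e-03  6.0e-04 -1.0e+00] j [   9.1   23.   -15.8   -0.   -51.1 -166.2] F [ 0.1  0.2 -0.3] M [-0.14 -0.03 -0.01] op 0.0875
clock: 23.5
tool_pos: [0.62, -0.0951, 0.103]
orientation: [80.8, 89.9, 13.6]
force: [-0.8, -1.2, 0.3]
opening: 0.0377
23.5 [ 0.62   -0.0951  0.103 ] yaw of tooly 22.82 toolx [ 2.e-03  5.e-04 -1.e+00] j [   9.1   23.   -15.8   -0.   -51.1 -166.2] F [-0.8 -1.2  0.3] M [-0.44  0.41 -0.01] op 0.0377
```

```bash
python3 -m inch '[-0.0001,0,0,-10,0,0,0.02, -0.0001,0,0,-10,0,0,0.02, -0.0001,0,0,-10,0,0,0.02, -0.0001,0,0,-10,0,0,0.02, -0.0001,0,0,-10,0,0,0.02, -0.0001,0,0,-10,0,0,0.02, -0.0001,0,0,-10,0,0,0.02,-0.0001,0,0,-10,0,0,0.02,-0.0001,0,0,-9,0,0,0.02, 0,0,0,0,0,0,0.02]'; python3 v.py 19; python3 st.py
python3 - <<'E'
import cv2
from plant import ctrl
for n in('scene','side'):
    s=ctrl.snapshot(n)['color'][:,:,::-1]
    cv2.imwrite(f'pics/{n}19.png',s)
E
```

```text
clock: 24.75
tool_pos: [0.6198, -0.0948, 0.1039]
orientation: [12.7, 89.9, 37.3]
force: [0.0, 0.3, 1.1]
opening: 0.0378
[ 0.6198 -0.0948  0.1039] [ 0.002   0.0015 -1.    ] [0.  0.3 1.1]
[ 0.6198 -0.0948  0.1039] [ 0.002   0.0015 -1.    ] [-0.1 -0.6  0.7]
[ 0.6198 -0.0948  0.1039] [ 0.002   0.0015 -1.    ] [-0.9 -0.2  1. ]
[ 0.6198 -0.0948  0.1039] [ 0.002   0.0015 -1.    ] [-0.9  0.4  1.2]
24.95 [ 0.6198 -0.0948  0.1039] yaw of tooly 114.45 toolx [ 0.002   0.0015 -1.    ] j [  9.1  22.9 -15.7  -0.1 -51.2 -74.6] F [-0.4 -0.6  0.8] M [0.06 0.43 0.06] op 0.0378
```

View pics/w19.png

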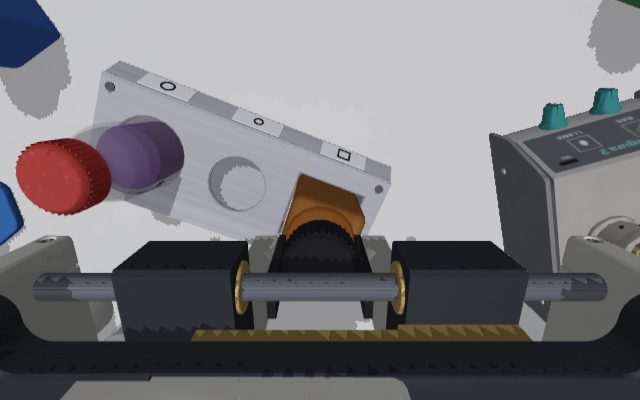

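View pics/scene19.png

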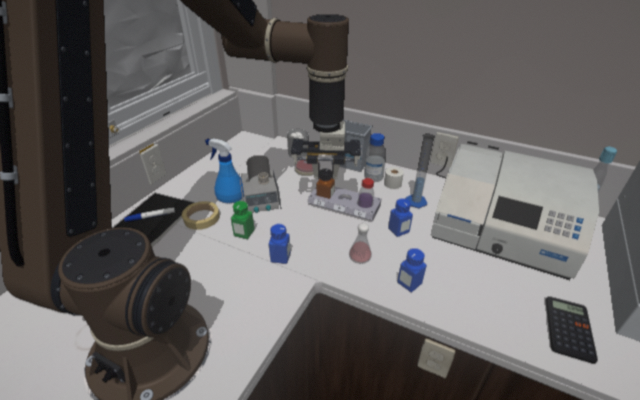

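Run:
```python
import cv2
c=cv2.imread('pics/w19.png');cv2.imwrite('pics/w19y.png',cv2.resize(c[140:270,255:405],None,fx=5,fy=4.5,interpolation=cv2.INTER_CUBIC))
cv2.imwrite('pics/w19p.png',cv2.resize(c[295:345,250:390],None,fx=5,fy=5,interpolation=cv2.INTER_CUBIC))
```

```text
(no output)
```

View pics/w19y.png

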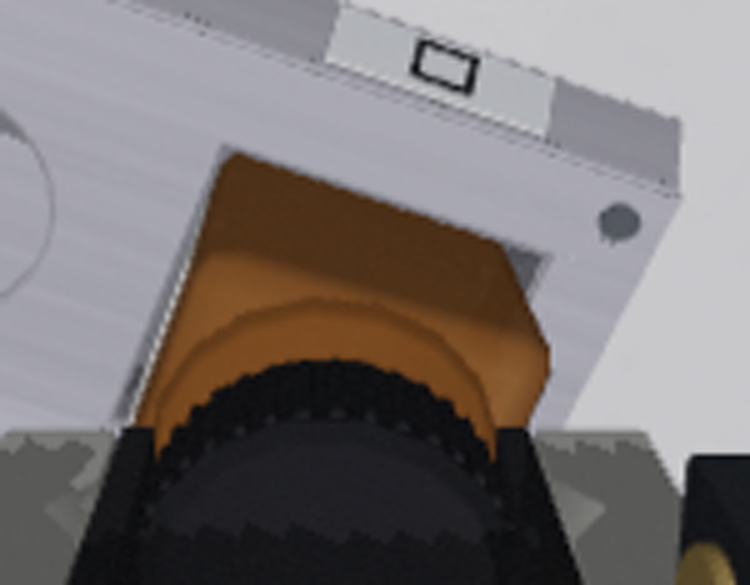

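View pics/w19p.png

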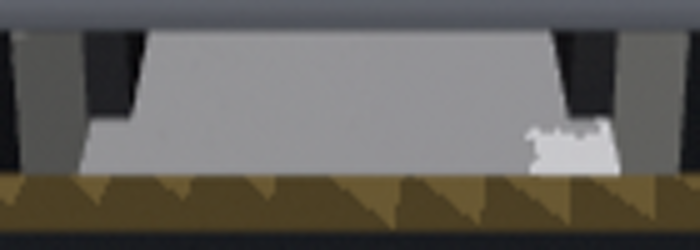

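The wrist view shows the bottle down in the pocket with its front face turned about 4° counter-clockwise (its play), so the cap is about 83° off the stop; I'll add 6°.

```bash
python3 -m inch '[0,0,0,-6.5,0,0,0.02, 0,0,0,0,0,0,0.02, 0,0,0,0,0,0,0.02, 0,0,0,0,0,0,0.02]'; python3 v.py 20; python3 st.py
python3 - <<'E'
from h import *
from plant import ctrl
s=ctrl.snapshot('side');c=s['color'][:,:,::-1];cv2.imwrite('pics/side20.png',c)
d=ctrl.snapshot('scene');cv2.imwrite('pics/scene20z.png',cv2.resize(d['color'][140:230,290:390,::-1],None,fx=6,fy=6,interpolation=cv2.INTER_CUBIC))
o,w=pickle.load(open('w20.pkl','rb'));cv2.imwrite('pics/w20y.png',cv2.resize(w['color'][140:270,255:405,::-1],None,fx=5,fy=4.5,interpolation=cv2.INTER_CUBIC))
E
```

```text
clock: 25.55
tool_pos: [0.6198, -0.0948, 0.104]
orientation: [5.9, 89.8, 36.7]
force: [-0.5, 0.5, 1.1]
opening: 0.038
[ 0.6198 -0.0948  0.104 ] [ 0.0021  0.0016 -1.    ] [-0.5  0.5  1.1]
[ 0.6198 -0.0948  0.104 ] [ 0.0021  0.0016 -1.    ] [-0.6 -0.7  0.7]
[ 0.6198 -0.0948  0.104 ] [ 0.0022  0.0016 -1.    ] [-1.2  0.9  0.7]
[ 0.6198 -0.0948  0.1039] [ 0.0021  0.0016 -1.    ] [-0.7  0.8 -0.8]
25.75 [ 0.6198 -0.0948  0.104 ] yaw of tooly 120.8 toolx [ 0.0022  0.0016 -1.    ] j [  9.1  22.9 -15.7  -0.1 -51.2 -68.2] F [-0.2  0.7  0.9] M [0.07 0.36 0.  ] op 0.0382
```

View pics/w20y.png

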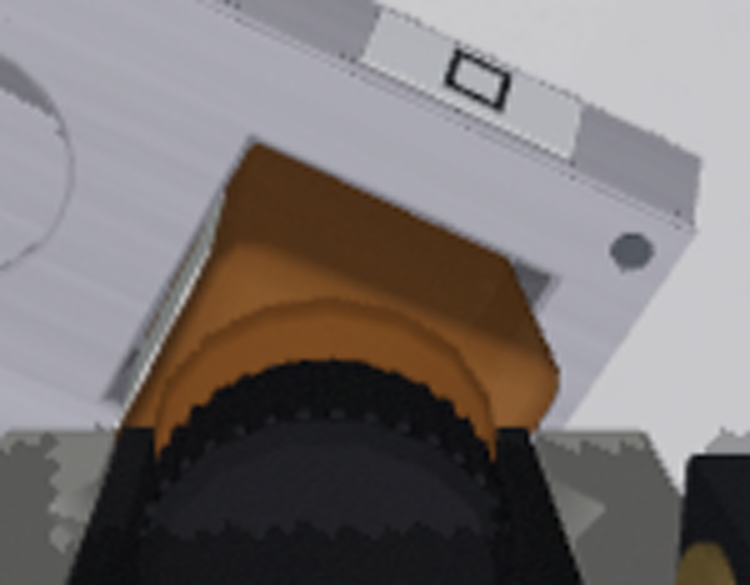

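View pics/scene20z.png

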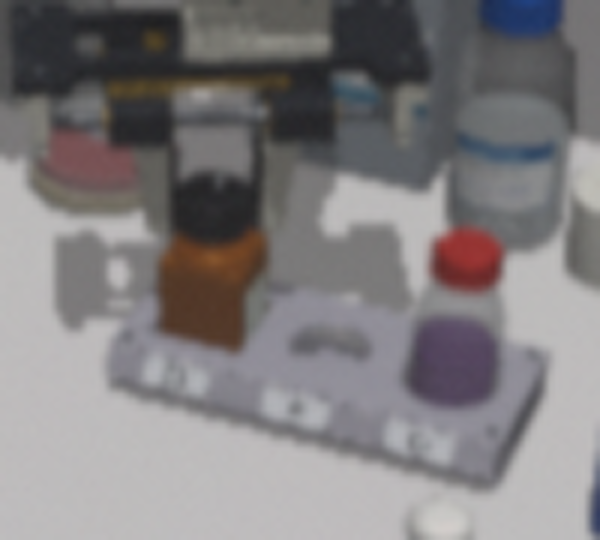

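View pics/side20.png

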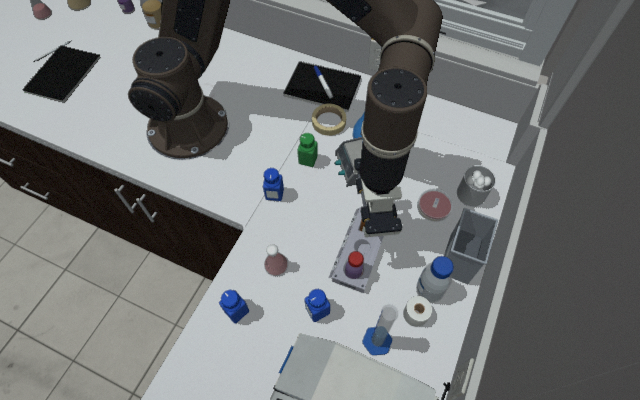

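```bash
python3 -c "
from plant import ctrl
ctrl.close_job()"; python3 st.py
```

```text
the job is handed in; nothing more can be done
the job is handed in; nothing more can be done
```

The amber bottle is standing in the square pocket with its cap backed off about a quarter turn, and the job was handed in at about 26 s with the cap still gripped. The hand-in reports no verdict, so this rests on my own last checks.

- **Bottle in its pocket:** it reached the pocket floor, with contact felt at the expected height. The first try at the pocket tilted it about 2–3° in the fingers, so I lifted it, levelled it and lowered it again. After that it went in cleanly.
- **Cap bottomed out:** the torque on the wrist rose from about 0 to 0.65 N m after some 181–186° of clockwise turning. I let go of the cap briefly to look, and the pointer was at about −92°, on the panel side. The pocket axis is −87°, and the bottle had turned a few degrees in its play.
- **Backed off:** the hand turned 98° back. I estimated from the pictures that the bottle swung to about 3.5° past the pocket axis. That puts the cap at about 1.56 rad above its stop, but it is an indirect reading, because the pointer was hidden by the gripper at the end.
- **At hand-in:** the fingers stood at 38 mm on the cap at the fixed grip setting. The tool point was about 8 mm above the middle of the cap, and the vertical force of about +1 N showed the bottle was not being lifted. In the last scene and side pictures, the flask, stain bottle and tape stood where they began.

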